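# Put the tea pieces away and build the gift box display on the chest

### The arm

A 7-joint arm with a two-finger parallel gripper is mounted at the origin on the work surface. World frame = base frame: x ahead of the robot, y to its left, z up, the work surface at z = 0. Lengths are in m, angles in rad, forces in N, time in s.
With the tool pointing down it reaches from about 0.425 to 0.925 m from the base axis. Payload 6.8 kg.
Tool frame: the origin (TCP) lies at the very end of the fingers, on their centre line; the grasp point (between the pads) lies 19 mm behind it; z points along the fingers, y is the direction in which the jaws open and shut (so a half turn about z gives the same grasp; the last joint's range is limited). The gripper opens to 88 mm and grips with 3 to 60 N. Pads are 20 mm wide; open, the fingers measure 115 mm over their backs; the gripper's body (75 mm by 178 mm) begins 61 mm behind the grasp point.
Start: joints at [-1.246, 0.477, 0.022, 1.555, -0.011, 1.109, -0.083], TCP at [0.283, 0.613, 0.223] pointing down, gripper open.
Joint ranges: [-2.96, 2.96], [-0.34, 2.1], [-1.41, 1.46], [0.24, 2.44], [-1.37, 4.51], [0.17, 1.92], [-2.96, 2.96]. Speed limits (rad/s): [2.39, 2.39, 3.14, 3.14, 3.14, 3.14, 3.14].

### API

Orientations are given as a unit quaternion [w, x, y, z].
In Python, from station import r gives the robot as it stands.
- The arm moves only by the tool arm_command, never from a script. Its argument "steps" is a list that holds one entry, the list of rows, each a list of 4 numbers: the shift along the tool's x, y, z in m, then the turn about the tool's z in degrees. In form: [[[dx, dy, dz, turn], ...]]. A call has 1 to 20 rows; each row shifts and turns the commanded pose from where the row before left it, along the tool's axes as they then stand; what a row does not reach is not made up. A row lasts 1/10 s, in which the tool goes at most 50 mm and 8.59 degrees, less where a joint would pass 70% of its speed; a pose out of reach is approached as far as the arm can. A call is refused whole if a number of a shift passes 0.05 or a number of a turn 8.59, either way. A call with a gripper value outside its range is refused whole. "hand" is the opening in per cent of the stroke, from 0 (shut) to 100 (fully open), set as the call begins (left out, the last holds). The fingers move at their own pace and stop on an object; the grip force is fixed at half the most. Time passes only in rows, so rows that do not move let the fingers close. It gives the time, the measured TCP pose, the force and the opening at its end, in the units of the state.
- r.get_state(): the state, without advancing time (a new reading comes with each control period).
- r.camera(name): name is "scene" or "top"; returns (picture, depth): 420x560x3 uint8, red, green, blue; 420x560 float32, m along the optical axis (not along the pixel's ray), 0 where there is no reading.
- r.get_calibration(name): a dict with "vertical_fov" (degrees; the focal length in pixels is half the picture's height over the tangent of half this angle, whatever the lens; pixels are square), "cx", "cy" (the principal point, pixels), "k1" (the pictures are not rectified: a ray, as slopes to the right and down, at radius r is drawn at 1 + k1 r^2 times it, then the intrinsics apply), "rvec" (rotation vector, rad) and "tvec" (3), from world to camera coordinates, as OpenCV has them. Camera axes: x right, y down, z forward; pixel columns grow to the right and rows downward; lengths in m; the calibration is good to about 2 mm. A picture is of the moment at which its call begins. get_calibration takes no time and is no camera call.
- r.hand_in(): hands the job in, once; it reports no verdict.
The state is a dict: "clock": time; "joints": joint angles; "dq": joint speeds; "joint_torque": joint torques, N m; "tool_pos": TCP position; "ee_rot": TCP orientation; "force": force on the tool from outside, world axes, zero at the start; "torque": the same for the moment, N m; "grip_width": finger opening in m.
Only numpy, scipy, OpenCV 4.12 (cv2) and the standard library are available. Lean on these libraries where they do the work, as an engineer would, in place of code of your own. Each camera call takes 0.05 s, during which the arm holds its last target.

### The job

Set up the display corner: stand all the tea pieces standing about (amber cup, green jar, white lidded bowl, blue vase - those that are there) upright inside the open wooden chest, then shut its lid fully. Then stack all the gift boxes flat on the middle of the shut lid, largest at the bottom and each next smaller one on top, lengthwise along the chest, so that every box rests wholly on the one below with nothing overhanging; leave the other things on the table where they are.

Things in the scene. Friction and masses are not known exactly. Their poses are not given: they have to be found in the camera images.
- chest: wooden storage chest, open on top, fixed to the table; outside 220 mm (its x) x 150 mm (its y) x 90 mm high without lid, walls and floor 8 mm thick, so the inside is 204 x 134 mm and 82 mm deep. Origin at the centre of its underside, z up; the lid is hinged on its +x (far) end
- chest_floor (a point): centre of the chest's inner floor, 8 mm above the table
- lid_hinge (a point): middle of the lid's hinge line on top of the chest's far end wall, at x +110 mm, z +90 mm of the chest; the hinge line runs along the chest's y
- lid_top_centre (a point): centre of the lid's upper face when it is shut, 100 mm above the table (stays there whatever the lid does)
- lid (a joint): angle of the chest's lid in rad: 0 shut, about 1.57 upright, up to 1.85 leaning back; it starts open, between 1.65 and 1.8. The lid is a pale flat board, 220 x 150 x 10 mm, without a handle, lying on the rim when shut; open, its outer face looks away from the robot (+x of the chest). Its hinge is stiff: it stays where it is left (about 0.45 N m of friction) and is shut by pushing on the outer face or its top edge
- box_xl: gift box, black with brass trim, 180 x 68 x 45 mm (x long, y wide, z high), closed and solid, lying flat; origin at the centre of its underside, z up, x along its length. Always there
- box_l: gift box, dark blue with silver trim, 150 x 56 x 40 mm (x long, y wide, z high), closed and solid, lying flat; origin at the centre of its underside, z up, x along its length. May be absent
- box_m: gift box, pink with white trim, 120 x 44 x 36 mm (x long, y wide, z high), closed and solid, lying flat; origin at the centre of its underside, z up, x along its length. May be absent
- box_s: gift box, cream with copper trim, 90 x 32 x 32 mm (x long, y wide, z high), closed and solid, lying flat; origin at the centre of its underside, z up, x along its length. May be absent
- cup: amber glass cup without handle, open on top, 58 mm across the rim (narrower below), 60 mm high, standing upright; origin at the centre of its underside, z up. May be absent
- caddy: green glass jar with a black cap, 52 mm across, 68 mm high, standing upright; origin at the centre of its underside, z up. May be absent
- gaiwan: white lidded tea bowl with a pink band, 60 mm across and 34 mm high, with a violet round knob 22 mm across on top that reaches from 34 to 72 mm above the underside; standing upright; origin at the centre of its underside, z up. One rigid piece; the knob is the place to grip it. May be absent
- vase: small blue ceramic vase, solid, 66 mm high, foot 54 mm across, waist 32 mm across at 38 mm height, top 36 mm across; standing upright; origin at the centre of its underside, z up. May be absent
- mug: bystander: clear glass mug 72 mm across, 100 mm high; origin under its centre
- bowl: bystander: green glass bowl 110 mm across, 50 mm high; origin under its centre
- pitcher: bystander: amber bottle with a red cap, 70 mm across, 100 mm high; origin under its centre
- saucer: bystander: white plate 110 mm across, 16 mm high; origin under its centre
- brush: bystander: brush 160 mm long lying on the table
- coaster: bystander: square cork coaster 60 x 60 x 8 mm; origin under its centre
- tape_roll: bystander: cardboard roll standing on end, 90 mm across, 45 mm high; origin under its centre
Mind the look-alikes: they are no part of the job. Several things have the shape of the box_s; the one meant has the colours described above.

How it is judged:
By the outcome, as a careful person would: the job done as asked, in the order asked, and still so for the second after the job is handed in, with the robot touching nothing.
Of box_l, box_m, box_s only 2 to 3 are there at a start; the rules pass over those that are not, and their reading is None.
Of cup, caddy, gaiwan, vase only 2 to 3 are there at a start; the rules pass over those that are not, and their reading is None.
At some moment in a run one of box_xl may be knocked a few centimetres aside while the robot is not near it.
It also fails if it takes over 210 s, if anything falls off the work surface, if the arm or the gripper's body presses on something with over 40 N, if the wrist force passes 120 N, or if a joint passes its speed limit or range.

## Working session

There is one attempt and no reset: what is moved stays moved. The work goes in short steps, Python scripts to look and compute and a tool call to move; the robot and the scene stay as the last step left them, time stands still between calls to the robot, and variables do not carry over. Pictures are saved under pics/ and viewed, and the job is handed in when it is done.

Besides the shell and the picture viewer there is one more tool, called by a JSON object that holds its "method" and its "body". arm_command: Moves the arm, as the interface text tells. Its arguments: {"type":"object","properties":{"steps":{"type":"array","items":{"type":"array","items":{"type":"array","items":{"type":"number"}}}},"hand":{"type":"number"}},"required":["steps"]}

```bash
ls; mkdir -p pics; cat > h.py <<'E'
import numpy as np, cv2
from station import r
def snap(name,fn):
    im,d=r.camera(name); cv2.imwrite('pics/%s.png'%fn,cv2.cvtColor(im,cv2.COLOR_RGB2BGR)); np.savez('pics/%s.npz'%fn,im=im,d=d); return im,d
def cal(name):
    c=r.get_calibration(name); f=210/np.tan(np.radians(c['vertical_fov'])/2)
    R,_=cv2.Rodrigues(np.array(c['rvec'],float)); return f,c['cx'],c['cy'],c['k1'],R,np.array(c['tvec'],float).ravel()
def slopes(name,uv):
    f,cx,cy,k1,R,t=cal(name); uv=np.atleast_2d(np.asarray(uv,float))
    K=np.array([[f,0,cx],[0,f,cy],[0,0,1]]); return cv2.undistortPoints(uv[:,None,:],K,np.array([k1,0,0,0]))[:,0]
def onplane(name,uv,z):
    f,cx,cy,k1,R,t=cal(name); s=slopes(name,uv); d=np.c_[s,np.ones(len(s))]@R; o=-R.T@t
    return o+d*((z-o[2])/d[:,2])[:,None]
def cloud(name,d):
    f,cx,cy,k1,R,t=cal(name); v,u=np.mgrid[0:420,0:560]; s=slopes(name,np.c_[u.ravel(),v.ravel()])
    P=np.c_[s,np.ones(len(s))]*d.ravel()[:,None]; return ((P-t)@R).reshape(420,560,3)
def proj(name,P):
    f,cx,cy,k1,R,t=cal(name); c=np.atleast_2d(P)@R.T+t; s=c[:,:2]/c[:,2:]; rr=(s**2).sum(1,keepdims=True); s=s*(1+k1*rr); return s*f+[cx,cy]
E
python3 - <<'E'
from h import *
for n in('scene','top'):
    snap(n,n+'0'); f,cx,cy,k1,R,t=cal(n); print(n,f,cx,cy,k1,-R.T@t,R)
print(r.get_state())
E
```

```text
pics
scene 384.7129881859856 272.18342891683477 216.31443308477483 -0.05594594029883988 [0.90652712 0.59975833 0.77624624] [[-0.81713095  0.57644917  0.00183518]
 [ 0.39591881  0.56353292 -0.7250372 ]
 [-0.41898128 -0.59172376 -0.68870726]]
top 449.98892588008675 279.9966100244387 211.97827898090156 0.04942965453244794 [0.3766365  0.01762406 1.41078457] [[ 0.01472226 -0.99973001  0.01797684]
 [-0.99456256 -0.01649515 -0.10282622]
 [ 0.10309499 -0.01636526 -0.99453688]]
{'clock': 0.1, 'joints': array([-1.2460937 ,  0.4777092 ,  0.02235085,  1.55631131, -0.01150403,
        1.10933696, -0.08305161]), 'dq': array([-1.19744729e-05, -2.41974602e-03,  1.02182912e-03, -2.84125284e-03,
        3.68329387e-04, -3.22643217e-04,  4.46670241e-04]), 'joint_torque': array([ 5.69921263e-03, -5.84081554e+01,  1.54050764e+00, -2.73316258e+01,
       -5.41639142e-02,  1.30480781e-02,  3.84935015e-05]), 'tool_pos': array([0.28289391, 0.61226556, 0.22180207]), 'ee_rot': array([-1.17320771e-04,  2.14687014e-01,  9.76682557e-01, -8.09834428e-04]), 'force': array([-0.25710234, -0.79429503,  0.23403663]), 'torque': array([ 0.03420876, -0.00161205,  0.04100047]), 'grip_width': 0.08795291932977177}
```

View pics/scene0.png

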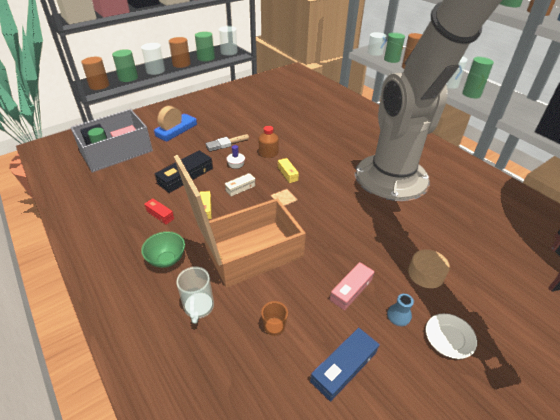

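View pics/top0.png

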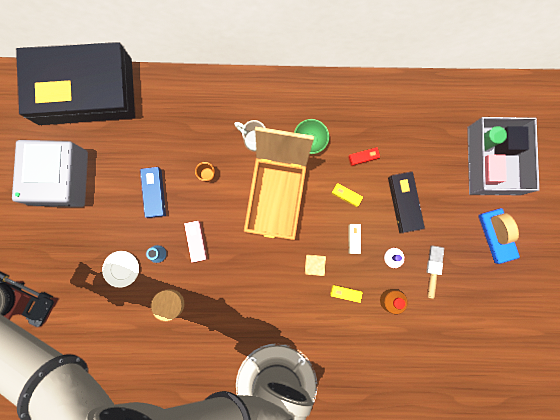

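The scene view shows the chest with its lid open (250,240), cup (274,317), vase (402,308) and gaiwan (236,158), with no caddy standing about. The boxes are XL black (184,170), L blue (346,362), M pink (353,285) and S cream (240,184). In the top view the S-shaped candidates are:
- Yellow (347,195) and yellow (347,294).
- Red (364,156).
- Cream (355,239).

The cream one fits the description. Measuring next.

```bash
cat > meas.py <<'E'
from h import *
import sys
def rect(name,im,d,seed,z,tol=0.012,rad=70,c=None):
    """top-face: cloud points with z near z, connected comp nearest seed"""
    P=c if c is not None else cloud(name,d)
    m=(abs(P[...,2]-z)<tol)&(d>0); m=m.astype(np.uint8); m=cv2.morphologyEx(m,cv2.MORPH_OPEN,np.ones((2,2),np.uint8))
    n,l,st,ce=cv2.connectedComponentsWithStats(m,connectivity=4)
    v0,u0=seed[1],seed[0]; k=l[v0,u0]
    if k==0:
        w=l[max(0,v0-6):v0+7,max(0,u0-6):u0+7]; w=w[w>0]; 
        if len(w)==0: return None
        k=np.bincount(w).argmax()
    cn,_=cv2.findContours((l==k).astype(np.uint8),cv2.RETR_EXTERNAL,cv2.CHAIN_APPROX_NONE); cn=max(cn,key=cv2.contourArea)[:,0].astype(float)
    W=onplane(name,cn,z)[:,:2]
    (cx,cy),(a,b),th=cv2.minAreaRect((W*1000).astype(np.float32))
    if a<b: a,b,th=b,a,th+90
    th=(th+90)%180-90
    return cx/1000,cy/1000,a,b,th,np.median(P[...,2][l==k])
E
python3 - <<'E'
from meas import *
q=np.load('pics/top0.npz'); im,d=q['im'],q['d']; P=cloud('top',d)
for n,s,z in[('xl',(412,215),.045),('l',(152,200),.040),('m',(195,245),.036),('s',(355,245),.032),('s?',(355,235),.032)]:
    print(n,P[s[1],s[0]].round(3),[round(float(x),3) for x in rect('top',im,d,s,z,c=P)])
for n,s in[('cup',(205,172)),('vase',(156,254)),('gai',(395,258)),('knob',(397,258)),('table',(100,240)),('chestfloor',(275,200)),('lid',(285,140))]: print(n,P[s[1],s[0]].round(3))
print(onplane('top',[(156,253)],.066),onplane('top',[(205,172)],.06),onplane('top',[(397,258)],.072))
cv2.imwrite('pics/c0.png',cv2.cvtColor(cv2.resize(im[110:300,110:440],None,fx=2.4,fy=2.4,interpolation=cv2.INTER_CUBIC),cv2.COLOR_RGB2BGR))
E
```

```text
xl [ 0.516 -0.408  0.046] [0.554, -0.397, 182.116, 69.891, 10.867, 0.045]
l [0.548 0.384 0.045] [0.572, 0.384, 151.525, 57.697, 7.614, 0.039]
m [0.414 0.251 0.038] [0.423, 0.25, 122.822, 45.296, 12.315, 0.035]
s [ 0.422 -0.236  0.032] [0.439, -0.239, 89.388, 30.773, -0.142, 0.031]
s? [ 0.453 -0.237  0.026] [0.439, -0.239, 89.388, 30.773, -0.142, 0.031]
cup [0.646 0.233 0.003]
vase [0.377 0.018 1.411]
gai [ 0.384 -0.347  0.071]
knob [ 0.384 -0.353  0.072]
table [0.427 0.548 0.002]
chestfloor [0.56  0.011 0.007]
lid [ 0.683 -0.011  0.268]
[[0.38831645 0.35952999 0.066     ]] [[0.63472436 0.22456357 0.06      ]] [[ 0.3841036  -0.35308425  0.072     ]]
```

View pics/c0.png

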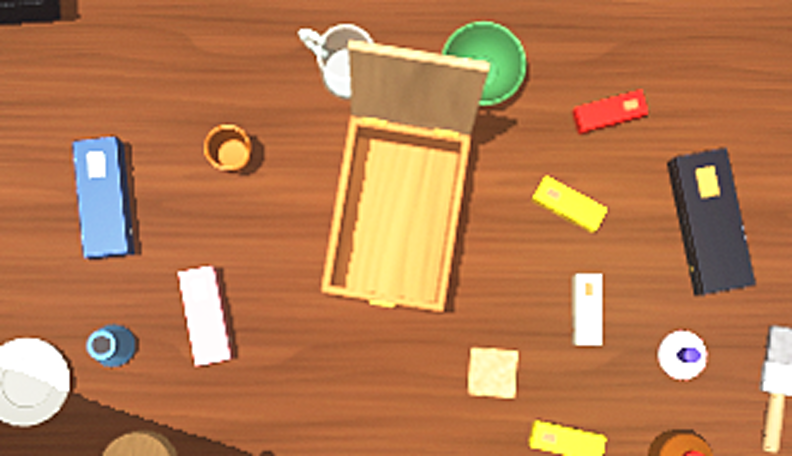

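```bash
python3 - <<'E'
from meas import *
q=np.load('pics/top0.npz'); im,d=q['im'],q['d']; P=cloud('top',d)
X,Y,Z=P[...,0],P[...,1],P[...,2]
m=(abs(Z-.088)<.008)&(X>.4)&(X<.75)&(abs(Y)<.15)
pts=P[m]; print(m.sum())
r1=cv2.minAreaRect((pts[:,:2]*1000).astype(np.float32)); print('chest rim',r1)
# inner floor
m2=(abs(Z-.008)<.006)&(X>.42)&(X<.72)&(Y>-.1)&(Y<.12); 
cn,_=cv2.findContours(m.astype(np.uint8),cv2.RETR_EXTERNAL,cv2.CHAIN_APPROX_NONE);cn=max(cn,key=cv2.contourArea)[:,0]
W=onplane('top',cn,.09)[:,:2]; print('contour',cv2.minAreaRect((W*1000).astype(np.float32)), cv2.boxPoints(cv2.minAreaRect((W*1000).astype(np.float32))).round(0).tolist())
# lid points
L=P[(Z>.12)&(X>.55)&(abs(Y)<.2)&(d>0)]; print('lid',len(L),L.min(0),L.max(0))
A=np.c_[L[:,:2],np.ones(len(L))]; c=L.mean(0);u,s,vt=np.linalg.svd(L-c,full_matrices=False);n=vt[2];print('n',n,np.degrees(np.arctan2(n[1],n[0])),'tilt',np.degrees(np.arcsin(n[2])),s, c)
hi=L[L[:,2]>.29]; print('topedge',hi.min(0),hi.max(0))
# pieces
def circ(mask,z):
    cn,_=cv2.findContours(mask.astype(np.uint8),cv2.RETR_EXTERNAL,cv2.CHAIN_APPROX_NONE);cn=max(cn,key=cv2.contourArea)[:,0]
    W=onplane('top',cn,z); (a,b),rr=cv2.minEnclosingCircle((W[:,:2]*1000).astype(np.float32)); return a,b,rr*2
hsv=cv2.cvtColor(im,cv2.COLOR_RGB2HSV)
def near(u,v,R):
    k=np.zeros((420,560),np.uint8); cv2.circle(k,(u,v),R,1,-1); return k>0
print('cup',circ((Z>.052)&(Z<.07)&near(205,172,20),.06))
print('vase hue',hsv[254,150],hsv[245,156]); 
k=(hsv[...,0]>90)&(hsv[...,0]<115)&(hsv[...,1]>90)&near(156,254,18)
ys,xs=np.nonzero(k);print('vase px',xs.min(),xs.max(),ys.min(),ys.max())
print('vase top',circ((Z>.056)&(Z<.075)&near(156,254,18),.066))
kk=near(395,258,16)
print('knob',circ((Z>.05)&kk,.065),'bowl',circ((Z>.02)&kk,.03))
E
python3 - <<'E'
import sys;sys.path.insert(0,'.')
import cv2,numpy as np
im=np.load('pics/top0.npz')['im']
a=cv2.resize(im[230:280,130:182],None,fx=7,fy=7); b=cv2.resize(im[230:280,370:422],None,fx=7,fy=7)
cv2.imwrite('pics/c1.png',cv2.cvtColor(np.hstack([a,b]),cv2.COLOR_RGB2BGR))
E
```

```text
732
chest rim ((586.8668823242188, 32.784156799316406), (202.7371368408203, 284.83941650390625), 81.79853820800781)
contour ((554.55615234375, 12.173431396484375), (152.74539184570312, 227.63690185546875), 81.65731048583984) [[431.0, -47.0], [656.0, -80.0], [678.0, 71.0], [453.0, 104.0]]
lid 1589 [ 0.65676155 -0.08307471  0.1201271 ] [0.70798063 0.06985389 0.31494148]
n [-0.98286014  0.13902063  0.12107522] 171.94920603662356 tilt 6.954160527255785 [2.33861927 1.74308015 0.07398117] [ 0.68011245 -0.0061835   0.23258238]
topedge [ 0.67497076 -0.08307471  0.29012646] [0.70798063 0.06545839 0.31494148]
cup (638.703857421875, 227.76377868652344, 56.7568244934082)
vase hue [176  16 111] [174  28 127]
vase px 148 165 246 262
vase top (386.1502380371094, 370.89697265625, 35.667572021484375)
knob (384.5267028808594, -355.7509765625, 25.270736694335938) bowl (384.51055908203125, -355.6113586425781, 59.610504150390625)
```

View pics/c1.png

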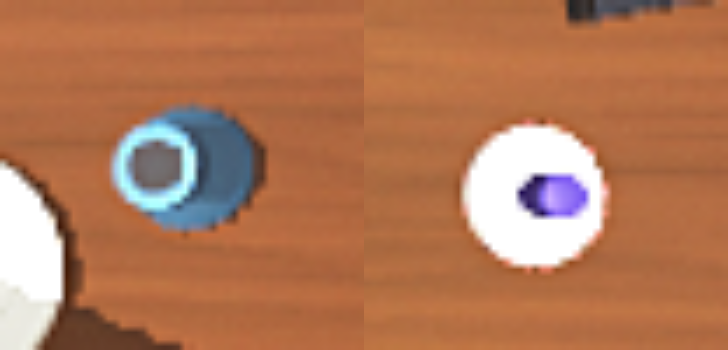

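```bash
cat > go.py <<'E'
from h import *
CC=np.array([.552,.0125]); CY=np.radians(-8.2)
EX=np.array([np.cos(CY),np.sin(CY)]); EY=np.array([-EX[1],EX[0]])
def ch(a,b=0): return CC+a*EX+b*EY
from scipy.spatial.transform import Rotation as Ro
def delta(x,y,z,jaw=None):
    """shift in tool axes at present orientation; jaw=desired world angle deg of tool y"""
    s=r.get_state(); w,a,b,c=s['ee_rot']; R=Ro.from_quat([a,b,c,w]).as_matrix()
    p=s['tool_pos']; ang=np.degrees(np.arctan2(R[1,1],R[0,1]))
    print('clock %.1f tcp'%s['clock'],p.round(4),'jaw %.2f'%ang,'tilt',R[:,2].round(3),'F',s['force'].round(1),'grip %.4f'%s['grip_width'])
    print(' target',round(float(x),4),round(float(y),4),z,' shift tool xyz mm',(1000*R.T@(np.array([x,y,z])-p)).round(1), end=' ')
    if jaw is not None:
        t=-((jaw-ang+90)%180-90); print('turn',round(t,2)); 
        R2=Ro.from_rotvec([0,0,np.radians(t)]); R2=R@R2.as_matrix(); print('  after turning: shift',(1000*R2.T@(np.array([x,y,z])-p)).round(1))
    else: print()
    return
E
python3 - <<'E'
from go import *
print('vase top',onplane('top',[(152.1,253.6)],.066),'foot',onplane('top',[(158,254)],.004))
print('gai bowl',onplane('top',[(394.4,257.9)],.025),'knob',onplane('top',[(398.3,257.9)],.066))
print('cup',onplane('top',[(205,172)],.06))
# scene view depth check
q=np.load('pics/scene0.npz');P=cloud('scene',q['d']);Z=P[...,2]
for n,(x,y),z0,rr in[('vase',(.386,.363),.058,.035),('cup',(.638,.227),.05,.04),('knob',(.384,-.354),.055,.03)]:
    k=(np.hypot(P[...,0]-x,P[...,1]-y)<rr)&(Z>z0)&(Z<.1); c=P[k]; print(n,k.sum(),c.min(0).round(3),c.max(0).round(3))
print(proj('scene',[[.386,.363,.066],[.638,.226,.06],[.3845,-.3545,.06]]).round(1))
delta(.386,.364,.12,81.8)
E
python3 -c "
import cv2;im=cv2.imread('pics/scene0.png');a=cv2.resize(im[285:335,375:430],None,fx=7,fy=7);b=cv2.resize(im[295:345,250:305],None,fx=7,fy=7);cv2.imwrite('pics/c2.png',cv2.hconcat([a,b]))"
```

```text
vase top [[0.38641525 0.37081013 0.066     ]] foot [[0.38586184 0.36905609 0.004     ]]
gai bowl [[ 0.38453297 -0.35814307  0.025     ]] knob [[ 0.38449988 -0.35861152  0.066     ]]
cup [[0.63472436 0.22456357 0.06      ]]
vase 185 [0.37  0.358 0.058] [0.406 0.392 0.069]
cup 219 [0.61  0.203 0.05 ] [0.667 0.259 0.063]
knob 42 [ 0.377 -0.362  0.055] [ 0.395 -0.339  0.074]
[[401.6 295.3]
 [273.4 310.1]
 [234.7 148.6]]
clock 0.1 tcp [0.2829 0.6123 0.2218] jaw 65.21 tilt [-0.001 -0.002 -1.   ] F [-0.3 -0.8  0.2] grip 0.0880
 target 0.386 0.364 0.12  shift tool xyz mm [-197.7 -182.   102.1] turn -16.59
  after turning: shift [-137.5 -230.9  102.1]
```

View pics/c2.png

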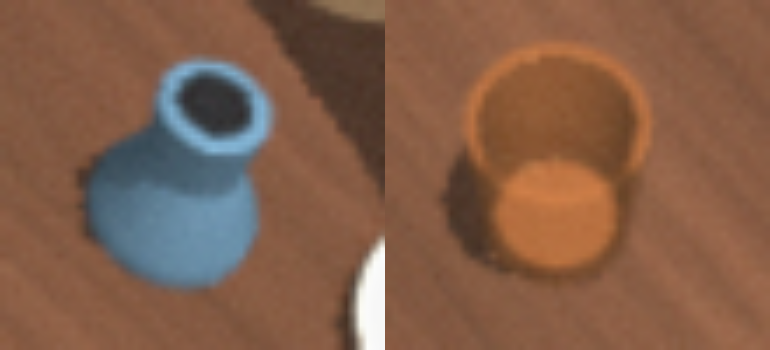

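```bash
python3 - <<'E'
from go import *
print(onplane('scene',[(405.4,300.3)],.066),onplane('scene',[(274.7,312)],.06))
print('cup(top)',onplane('top',[(205.2,171)],.06))
delta(.387,.373,.15,81.8)
E
```

```text
[[0.38934576 0.37695442 0.066     ]] [[0.63842361 0.23137392 0.06      ]]
cup(top) [[0.63780938 0.22405387 0.06      ]]
clock 0.1 tcp [0.2829 0.6123 0.2218] jaw 65.21 tilt [-0.001 -0.002 -1.   ] F [-0.3 -0.8  0.2] grip 0.0880
 target 0.387 0.373 0.15  shift tool xyz mm [-194.8 -173.4   72.1] turn -16.59
  after turning: shift [-137.2 -221.9   72.1]
```

```bash
python3 - <<'E'
from go import *
print(onplane('top',[(139.5,268),(102,268),(120.5,250),(120.5,287)],.016))
E
```

```text
[[0.34273937 0.41975597 0.016     ]
 [0.34160814 0.53161175 0.016     ]
 [0.39655438 0.47953881 0.016     ]
 [0.28528309 0.4734187  0.016     ]]
```

{"method": "arm_command", "body": {"steps": [[[-0.045,-0.04,0.01,0],[-0.045,-0.04,0.01,0],[-0.045,-0.04,0.01,0],[-0.045,-0.04,0.01,0],[-0.015,-0.013,0.01,0],[0,0,0,-8.3],[0,0,0,-8.3],[0,0,0,0],[0,0,0,0]]], "hand": 75}}

```text
clock: 1.0
tool_pos: [0.37, 0.4138, 0.1797]
ee_rot: [-0.0, 0.073, 0.997, -0.0]
force: [0.3, 0.1, 0.0]
grip_width: 0.066
```

```bash
python3 - <<'E'
from go import *
delta(.388,.374,.021,81.8)
E
```

```text
clock 1.0 tcp [0.37   0.4138 0.1797] jaw 81.59 tilt [-0. -0. -1.] F [0.3 0.1 0. ] grip 0.0660
 target 0.388 0.374 0.021  shift tool xyz mm [-23.6 -36.7 158.7] turn -0.21
  after turning: shift [-23.5 -36.8 158.7]
```

{"method": "arm_command", "body": {"steps": [[[-0.0118,-0.0184,0.01,-0.2],[-0.0118,-0.0184,0.01,0],[0,0,0.035,0],[0,0,0.035,0],[0,0,0.035,0],[0,0,0.02,0],[0,0,0.0137,0],[0,0,0,0],[0,0,0,0]]]}}

```text
clock: 1.9
tool_pos: [0.3886, 0.3746, 0.0217]
ee_rot: [0.0, 0.07, 0.998, 0.0]
force: [-0.3, 0.0, 0.3]
grip_width: 0.0655
```

{"method": "arm_command", "body": {"steps": [[[0,0,0,0],[0,0,0,0],[0,0,0,0],[0,0,0,0],[0,0,0,0],[0,0,0,0],[0,0,0,0],[0,0,0,0]]], "hand": 0}}

```text
clock: 2.7
tool_pos: [0.3887, 0.3744, 0.0217]
ee_rot: [0.0, 0.07, 0.998, 0.0]
force: [0.5, -0.3, 5.6]
grip_width: 0.0433
```

```bash
python3 - <<'E'
from go import *
delta(*ch(.065),.2,81.8)
E
```

```text
clock 2.7 tcp [0.3887 0.3744 0.0217] jaw 81.99 tilt [ 0.001  0.001 -1.   ] F [ 0.5 -0.3  5.6] grip 0.0433
 target 0.6163 0.0032 0.2  shift tool xyz mm [-277.2 -335.7 -178.4] turn 0.19
  after turning: shift [-278.3 -334.8 -178.4]
```

{"method": "arm_command", "body": {"steps": [[[0,0,0,0],[0,0,0,0],[0,0,0,0],[0,0,-0.01,0],[0,0,0,0],[0,0,0,0]]], "hand": 75}}

```text
clock: 3.3
tool_pos: [0.3886, 0.3744, 0.0317]
ee_rot: [0.0, 0.07, 0.998, 0.0]
force: [1.1, -0.3, -0.1]
grip_width: 0.0657
```

{"method": "arm_command", "body": {"steps": [[[0,0,0,0],[0,0,0,0],[0,0,0,0],[0,0,0,0],[0,0,0,0],[0,0,0,0],[0,0,0,0],[0,0,0,0]]], "hand": 0}}

```text
clock: 4.1
tool_pos: [0.3882, 0.374, 0.0311]
ee_rot: [-0.0, 0.07, 0.998, -0.0]
force: [0.6, -0.1, -1.6]
grip_width: 0.0356
```

```bash
python3 - <<'E'
from go import *
delta(*ch(.065),.2,81.8)
snap('scene','s1')
E
```

```text
clock 4.1 tcp [0.3882 0.374  0.0311] jaw 82.01 tilt [-0. -0. -1.] F [ 0.6 -0.1 -1.6] grip 0.0356
 target 0.6163 0.0032 0.2  shift tool xyz mm [-277.4 -335.5 -168.9] turn 0.21
  after turning: shift [-278.6 -334.5 -168.9]
```

View pics/s1.png

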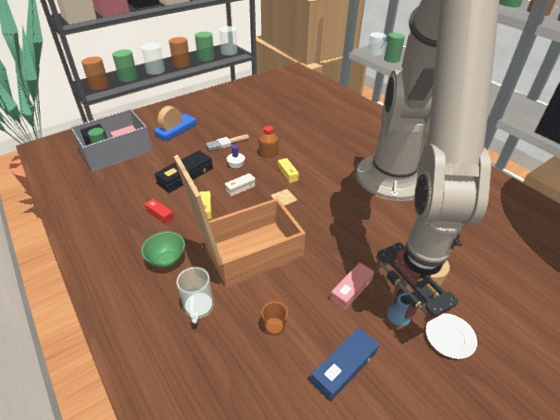

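The vase (402,312) stands upright between the fingers at 35.6 mm, as the top diameter should be. Lifting.

{"method": "arm_command", "body": {"steps": [[[0,0,-0.034,0],[0,0,-0.034,0],[0,0,-0.034,0],[0,0,-0.034,0],[0,0,-0.034,0.2],[-0.028,-0.0335,0,0],[-0.028,-0.0335,0,0],[-0.028,-0.0335,0,0],[-0.028,-0.0335,0,0],[-0.028,-0.0335,0,0],[-0.028,-0.0335,0,0],[-0.028,-0.0335,0,0],[-0.028,-0.0335,0,0],[-0.028,-0.0335,0,0],[-0.027,-0.0335,0,0],[0,0,0,0],[0,0,0,0]]]}}

```text
clock: 5.85
tool_pos: [0.6166, 0.0015, 0.2007]
ee_rot: [-0.0, 0.073, 0.997, -0.0]
force: [-0.6, 0.4, -1.6]
grip_width: 0.0354
```

```bash
python3 - <<'E'
from go import *
delta(*ch(.065),.042,81.8)
E
```

```text
clock 5.8 tcp [0.6166 0.0015 0.2007] jaw 81.65 tilt [-0.001 -0.    -1.   ] F [-0.6  0.4 -1.6] grip 0.0354
 target 0.6163 0.0032 0.042  shift tool xyz mm [  0.4   1.8 158.7] turn -0.15
  after turning: shift [  0.4   1.8 158.7]
```

{"method": "arm_command", "body": {"steps": [[[0,0.002,0.03,0],[0,0,0.03,0],[0,0,0.03,0],[0,0,0.03,0],[0,0,0.02,0],[0,0,0.01,0],[0,0,0.006,0],[0,0,0.003,0],[0,0,0.002,0],[0,0,0,0]]]}}

```text
clock: 6.85
tool_pos: [0.6174, 0.0049, 0.0408]
ee_rot: [0.001, 0.071, 0.997, 0.0]
force: [-0.4, -0.1, -1.6]
grip_width: 0.0354
```

{"method": "arm_command", "body": {"steps": [[[0,0,0,0],[0,0,0,0],[0,0,0,0],[0,0,0,0],[0,0,-0.01,0],[0,0,-0.03,0],[0,0,-0.04,0],[0,0,-0.04,0],[0,0,-0.04,0],[0,0,0,0]]], "hand": 65}}

```text
clock: 7.85
tool_pos: [0.6206, 0.0046, 0.2072]
ee_rot: [0.005, 0.072, 0.997, 0.001]
force: [0.5, -0.2, 0.3]
grip_width: 0.0571
```

```bash
python3 - <<'E'
from go import *
delta(.638,.228,.027,81.8)
snap('scene','s2')
E
```

```text
clock 7.8 tcp [0.6206 0.0046 0.2072] jaw 81.77 tilt [ 0.011  0.001 -1.   ] F [ 0.5 -0.2  0.3] grip 0.0571
 target 0.638 0.228 0.027  shift tool xyz mm [ 16.7 223.1 180.7] turn -0.03
  after turning: shift [ 16.6 223.1 180.7]
```

View pics/s2.png

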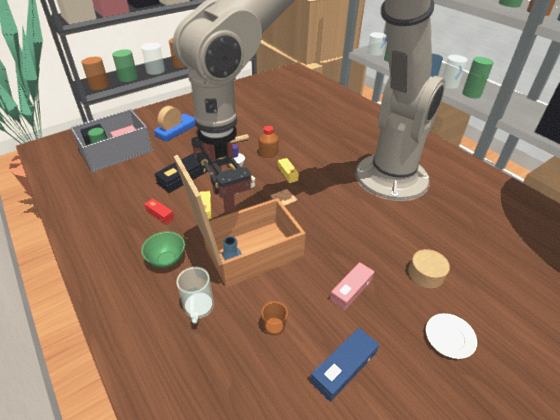

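{"method": "arm_command", "body": {"steps": [[[0.003,0.0372,0,0],[0.003,0.0372,0,0],[0.003,0.0372,0,0],[0.003,0.0372,0,0],[0.0024,0.0372,0,0],[0.0024,0.0372,0,0],[0,0,0.03,0],[0,0,0.03,0],[0,0,0,0],[0,0,0,0]]], "hand": 100}}

```text
clock: 8.9
tool_pos: [0.6317, 0.2275, 0.1397]
ee_rot: [-0.001, 0.072, 0.997, -0.001]
force: [0.3, 0.0, 0.7]
grip_width: 0.088
```

```bash
python3 - <<'E'
from go import *
delta(.638,.228,.027,81.8)
E
```

```text
clock 8.9 tcp [0.6317 0.2275 0.1397] jaw 81.78 tilt [-0.002 -0.001 -1.   ] F [0.3 0.  0.7] grip 0.0880
 target 0.638 0.228 0.027  shift tool xyz mm [ -6.4   1.6 112.7] turn -0.02
  after turning: shift [ -6.4   1.6 112.7]
```

{"method": "arm_command", "body": {"steps": [[[-0.006,0.0016,0.03,0],[0,0,0.03,0],[0,0,0.03,0],[0,0,0.015,0],[0,0,0.008,0],[0,0,0,0],[0,0,0,0]]]}}

```text
clock: 9.6
tool_pos: [0.6395, 0.2291, 0.0288]
ee_rot: [0.001, 0.072, 0.997, 0.001]
force: [0.2, -1.0, -0.0]
grip_width: 0.0878
```

{"method": "arm_command", "body": {"steps": [[[0,0,0,0],[0,0,0,0],[0,0,0,0],[0,0,0,0],[0,0,0,0],[0,0,0,0],[0,0,0,0]]], "hand": 0}}

```text
clock: 10.3
tool_pos: [0.6385, 0.229, 0.0275]
ee_rot: [0.0, 0.071, 0.997, 0.0]
force: [0.2, 1.1, 4.3]
grip_width: 0.0567
```

```bash
python3 - <<'E'
from go import *
delta(*ch(.003),.2,81.8)
E
```

```text
clock 10.3 tcp [0.6385 0.229  0.0275] jaw 81.80 tilt [ 0.  0. -1.] F [0.2 1.1 4.3] grip 0.0567
 target 0.555 0.0121 0.2  shift tool xyz mm [  51.7 -226.5 -172.6] turn 0.0
  after turning: shift [  51.7 -226.5 -172.6]
```

{"method": "arm_command", "body": {"steps": [[[0,0,-0.02,0],[0,0,-0.03,0],[0,0,-0.03,0],[0,0,-0.03,0],[0,0,-0.03,0],[0,0,-0.03,0],[0.0065,-0.0283,0,0],[0.0065,-0.0283,0,0],[0.0065,-0.0283,0,0],[0.0065,-0.0283,0,0],[0.0065,-0.0283,0,0],[0.0065,-0.0283,0,0],[0.0065,-0.0283,0,0],[0.0062,-0.0284,0,0],[0,0,0,0],[0,0,0,0]]]}}

```text
clock: 11.9
tool_pos: [0.5545, 0.0114, 0.1969]
ee_rot: [-0.0, 0.072, 0.997, 0.0]
force: [-0.7, -0.2, -1.8]
grip_width: 0.0563
```

```bash
python3 - <<'E'
from go import *
delta(*ch(.002),.036,81.8)
snap('scene','s3')
E
```

```text
clock 11.9 tcp [0.5545 0.0114 0.1969] jaw 81.71 tilt [-0.001  0.    -1.   ] F [-0.7 -0.2 -1.8] grip 0.0563
 target 0.554 0.0122 0.036  shift tool xyz mm [  0.5   0.7 160.9] turn -0.09
  after turning: shift [  0.5   0.7 160.9]
```

View pics/s3.png

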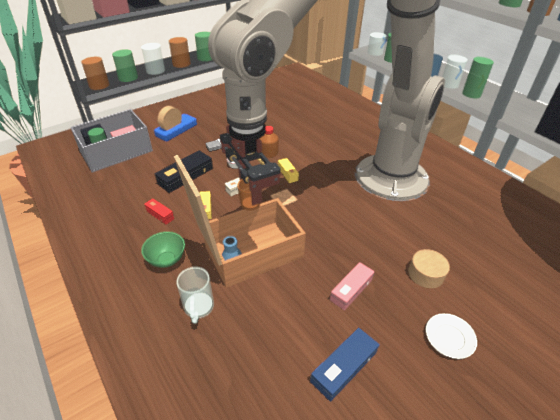

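The cup is in the fingers above the chest (248,197). Lowering it.

{"method": "arm_command", "body": {"steps": [[[0,0.001,0.03,0],[0,0,0.03,0],[0,0,0.03,0],[0,0,0.03,0],[0,0,0.02,0],[0,0,0.01,0],[0,0,0.006,0],[0,0,0.003,0],[0,0,0.001,0],[0,0,0,0]]]}}

```text
clock: 12.95
tool_pos: [0.5556, 0.0131, 0.0379]
ee_rot: [0.001, 0.071, 0.997, 0.0]
force: [0.4, 0.1, -1.4]
grip_width: 0.0567
```

{"method": "arm_command", "body": {"steps": [[[0,0,0,0],[0,0,0,0],[0,0,0,0],[0,0,0,0],[0,0,-0.01,0],[0,0,-0.03,0],[0,0,-0.04,0],[0,0,-0.04,0],[0,0,-0.04,0],[0,0,0,0]]], "hand": 95}}

```text
clock: 13.95
tool_pos: [0.5585, 0.0129, 0.2035]
ee_rot: [0.005, 0.072, 0.997, 0.001]
force: [0.7, 0.3, -0.3]
grip_width: 0.0837
```

```bash
python3 - <<'E'
from go import *
delta(.385,-.358,.16,81.8)
snap('scene','s4');
im,d=snap('top','t4')
P=cloud('top',d); print([round(float(x),3) for x in rect('top',im,d,(412,215),.045,c=P)] if 0 else '')
E
```

```text
clock 13.9 tcp [0.5585 0.0129 0.2035] jaw 81.77 tilt [ 0.01   0.002 -1.   ] F [ 0.7  0.3 -0.3] grip 0.0837
 target 0.385 -0.358 0.16  shift tool xyz mm [ 119.  -392.1   41. ] turn -0.03
  after turning: shift [ 119.3 -392.    41. ]
```

View pics/t4.png

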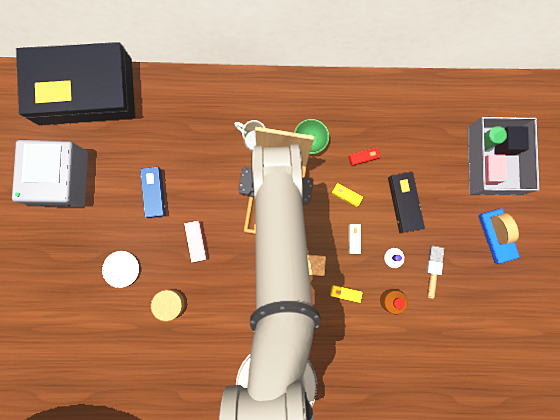

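View pics/s4.png

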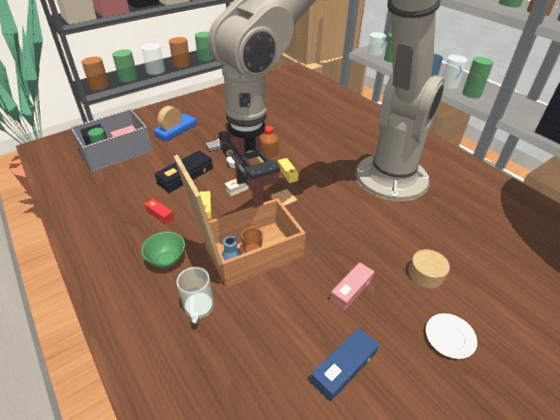

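{"method": "arm_command", "body": {"steps": [[[0.01,-0.035,0,0],[0.01,-0.035,0,0],[0.01,-0.035,0,0],[0.01,-0.035,0,0],[0.01,-0.035,0,0],[0.01,-0.035,0,0],[0.01,-0.035,0,0],[0.01,-0.035,0,0],[0.01,-0.035,0,0],[0.01,-0.035,0,0],[0.01,-0.035,0.02,0],[0.009,-0.007,0.02,0],[0,0,0,0],[0,0,0,0]]], "hand": 55}}

```text
clock: 15.45
tool_pos: [0.381, -0.3571, 0.1563]
ee_rot: [-0.001, 0.071, 0.997, 0.001]
force: [-0.3, -0.2, 0.9]
grip_width: 0.0486
```

```bash
python3 - <<'E'
from go import *
delta(.385,-.358,.039,81.8)
E
```

```text
clock 15.4 tcp [ 0.381  -0.3571  0.1563] jaw 81.80 tilt [-0.002  0.002 -1.   ] F [-0.3 -0.2  0.9] grip 0.0486
 target 0.385 -0.358 0.039  shift tool xyz mm [ -4.4  -0.5 117.3] turn 0.0
  after turning: shift [ -4.4  -0.5 117.3]
```

{"method": "arm_command", "body": {"steps": [[[-0.004,0,0.03,0],[0,0,0.03,0],[0,0,0.03,0],[0,0,0.015,0],[0,0,0.01,0],[0,0,0,0],[0,0,0,0]]]}}

```text
clock: 16.15
tool_pos: [0.3863, -0.3586, 0.043]
ee_rot: [0.001, 0.071, 0.997, -0.0]
force: [-0.1, -0.7, -0.5]
grip_width: 0.0484
```

{"method": "arm_command", "body": {"steps": [[[0,0,0,0],[0,0,0,0],[0,0,0,0],[0,0,0,0],[0,0,0,0],[0,0,0,0],[0,0,0,0]]], "hand": 0}}

```text
clock: 16.85
tool_pos: [0.3855, -0.3586, 0.0424]
ee_rot: [0.0, 0.071, 0.997, 0.0]
force: [0.3, 2.1, 4.4]
grip_width: 0.0215
```

```bash
python3 - <<'E'
from go import *
delta(*ch(-.064),.2,81.8)
E
```

```text
clock 16.9 tcp [ 0.3855 -0.3586  0.0424] jaw 81.81 tilt [ 0.  0. -1.] F [0.3 2.1 4.4] grip 0.0215
 target 0.4887 0.0216 0.2  shift tool xyz mm [ -48.   391.1 -157.5] turn 0.01
  after turning: shift [ -47.9  391.1 -157.5]
```

{"method": "arm_command", "body": {"steps": [[[0,0,-0.02,0],[0,0,-0.03,0],[0,0,-0.035,0],[0,0,-0.035,0],[0,0,-0.035,0],[-0.004,0.0326,0,0],[-0.004,0.0326,0,0],[-0.004,0.0326,0,0],[-0.004,0.0326,0,0],[-0.004,0.0326,0,0],[-0.004,0.0326,0,0],[-0.004,0.0326,0,0],[-0.004,0.0326,0,0],[-0.004,0.0326,0,0],[-0.004,0.0326,0,0],[-0.004,0.0326,0,0],[-0.004,0.0325,0,0],[0,0,0,0],[0,0,0,0]]]}}

```text
clock: 18.75
tool_pos: [0.4883, 0.0217, 0.1966]
ee_rot: [-0.0, 0.071, 0.997, -0.0]
force: [-0.3, -1.0, -2.0]
grip_width: 0.0212
```

```bash
python3 - <<'E'
from go import *
delta(*ch(-.064),.052,81.8)
snap('scene','s5')
E
```

```text
clock 18.8 tcp [0.4883 0.0217 0.1966] jaw 81.88 tilt [-0.001 -0.001 -1.   ] F [-0.3 -1.  -2. ] grip 0.0212
 target 0.4887 0.0216 0.052  shift tool xyz mm [-5.000e-01  1.000e-01  1.446e+02] turn 0.08
  after turning: shift [-5.000e-01  1.000e-01  1.446e+02]
```

View pics/s5.png

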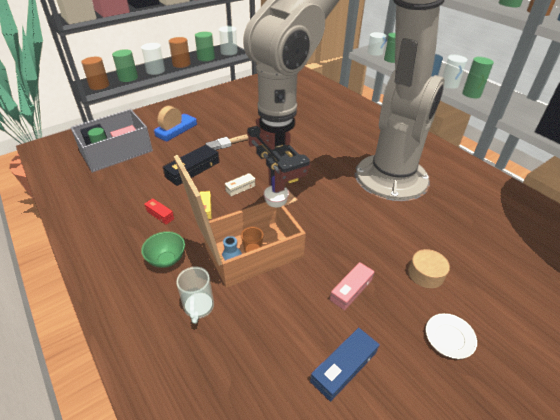

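The gaiwan is held level (277,195). The XL box has been knocked, from (184,170) to (192,163), so I will re-measure it before its grasp.

{"method": "arm_command", "body": {"steps": [[[0,0,0.03,0],[0,0,0.03,0],[0,0,0.03,0],[0,0,0.025,0],[0,0,0.015,0],[0,0,0.008,0],[0,0,0.004,0],[0,0,0.003,0],[0,0,0,0]]]}}

```text
clock: 19.7
tool_pos: [0.4889, 0.0214, 0.0525]
ee_rot: [0.0, 0.072, 0.997, 0.0]
force: [-0.4, 1.1, -1.6]
grip_width: 0.0216
```

{"method": "arm_command", "body": {"steps": [[[0,0,0,0],[0,0,0,0],[0,0,0,0],[0,0,0,0],[0,0,-0.01,0],[0,0,-0.03,0],[0,0,-0.04,0],[0,0,-0.04,0],[0,0,-0.05,0],[0,0,-0.05,0],[0,0,-0.05,0],[0,0,0,0],[0,0,0,0]]], "hand": 55}}

```text
clock: 21.0
tool_pos: [0.4889, 0.0215, 0.3237]
ee_rot: [0.001, 0.072, 0.997, 0.001]
force: [-0.9, 0.2, -0.5]
grip_width: 0.048
```

```bash
python3 - <<'E'
from go import *
delta(*ch(.21,.16),.33,81.8)
delta(*ch(.21,0),.25,81.8)
snap('scene','s6'); snap('top','t6')
E
```

```text
clock 21.0 tcp [0.4889 0.0215 0.3237] jaw 81.79 tilt [ 0.003  0.001 -1.   ] F [-0.9  0.2 -0.5] grip 0.0480
 target 0.7827 0.1409 0.33  shift tool xyz mm [-273.7  160.1   -5.3] turn -0.01
  after turning: shift [-273.8  160.1   -5.3]
clock 21.0 tcp [0.4889 0.0215 0.3237] jaw 81.79 tilt [ 0.003  0.001 -1.   ] F [-0.9  0.2 -0.5] grip 0.0480
 target 0.7599 -0.0175 0.25  shift tool xyz mm [-273.5   -0.    74.5] turn -0.01
  after turning: shift [-2.735e+02 -1.000e-01  7.450e+01]
```

View pics/s6.png

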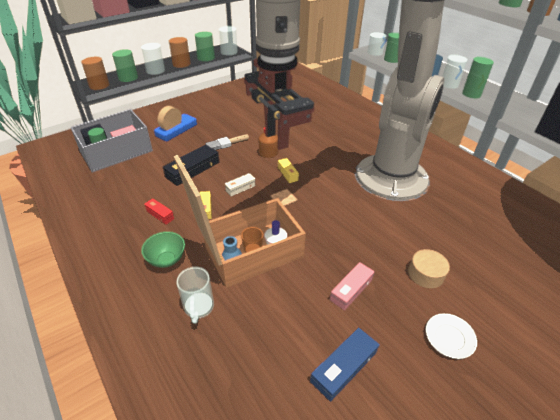

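View pics/t6.png

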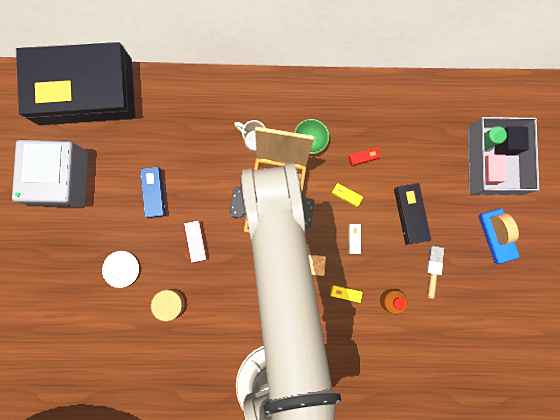

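All three pieces stand upright in the chest: vase (230,247), cup (252,240) and gaiwan (276,235). Next I go over the lid to its far side with closed fingers.

{"method": "arm_command", "body": {"steps": [[[0,0,-0.035,0],[0,0,-0.01,0],[-0.03,0,0,0],[-0.03,0,0,0],[-0.03,0,0,0],[-0.03,0,0,0],[-0.03,0,0,0],[-0.03,0,0,0],[-0.03,0,0,0],[-0.03,0,0,0],[0,0,0,0],[0,0,0,0]]], "hand": 0}}

```text
clock: 22.3
tool_pos: [0.7258, -0.0128, 0.3645]
ee_rot: [-0.002, 0.072, 0.997, -0.0]
force: [-0.1, 0.1, 0.0]
grip_width: 0.0006
```

```bash
python3 - <<'E'
from go import *
delta(*ch(.175,0),.26,81.8)
snap('scene','s7')
E
```

```text
clock 22.3 tcp [ 0.7258 -0.0128  0.3645] jaw 81.78 tilt [-0.004 -0.001 -1.   ] F [-0.1  0.1  0. ] grip 0.0006
 target 0.7252 -0.0125 0.26  shift tool xyz mm [  0.2   0.4 104.5] turn -0.02
  after turning: shift [  0.2   0.4 104.5]
```

View pics/s7.png

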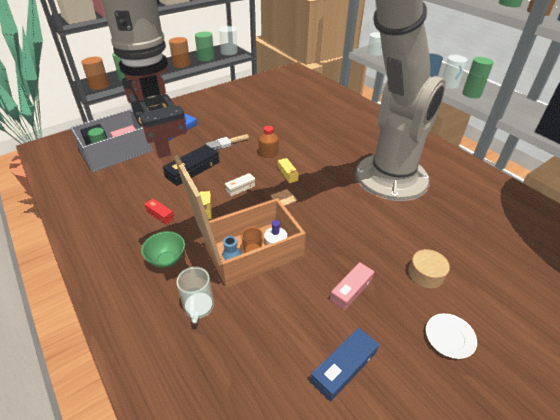

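The gripper is behind the lid's top edge (165,150). Now down, then push along the arc.

{"method": "arm_command", "body": {"steps": [[[-0.005,0,0.035,0],[0,0,0.035,0],[0,0,0.034,0],[0,0,0,0],[0.01,0,0,0],[0.01,0,0,0],[0.015,0,0,0],[0.015,0,0,0],[0,0,0,0]]]}}

```text
clock: 23.25
tool_pos: [0.6811, -0.006, 0.2666]
ee_rot: [0.002, 0.071, 0.997, 0.001]
force: [-0.4, 0.0, -0.3]
grip_width: 0.0004
```

```bash
python3 - <<'E'
from go import *
delta(*ch(.130,0),.26,81.8)
E
```

```text
clock 23.2 tcp [ 0.6811 -0.006   0.2666] jaw 81.81 tilt [ 0.004  0.001 -1.   ] F [-0.4  0.  -0.3] grip 0.0004
 target 0.6807 -0.006 0.26  shift tool xyz mm [ 0.5 -0.1  6.6] turn 0.01
  after turning: shift [ 0.5 -0.1  6.6]
```

```bash
python3 - <<'E'
from go import *
snap('scene','s8')
E
```

```text
(no output)
```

View pics/s8.png

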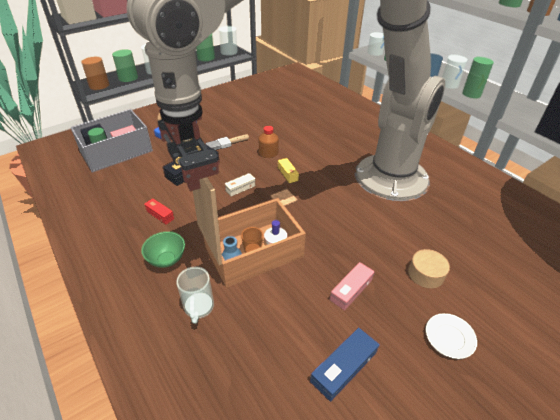

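The lid is now about vertical (208,210). Continuing along the arc.

{"method": "arm_command", "body": {"steps": [[[0.0148,0,0.003,0],[0.0148,0,0.003,0],[0.0148,0,0.003,0],[0.014,0,0.004,0],[0.014,0,0.005,0],[0.014,0,0.006,0],[0.0125,0,0.0075,0],[0.012,0,0.0083,0],[0.012,0,0.009,0],[0.01,0,0.0105,0],[0.0097,0,0.0112,0],[0.009,0,0.012,0],[0,0,0,0]]]}}

```text
clock: 24.6
tool_pos: [0.5307, 0.0155, 0.1803]
ee_rot: [-0.001, 0.071, 0.997, -0.0]
force: [0.5, 0.4, 0.0]
grip_width: 0.0005
```

```bash
python3 - <<'E'
from go import *
delta(*ch(-.022,0),.1837,81.8)
snap('scene','s9')
E
```

```text
clock 24.6 tcp [0.5307 0.0155 0.1803] jaw 81.81 tilt [-0.001  0.    -1.   ] F [0.5 0.4 0. ] grip 0.0005
 target 0.5302 0.0156 0.1837  shift tool xyz mm [ 0.5  0.1 -3.4] turn 0.01
  after turning: shift [ 0.5  0.1 -3.4]
```

View pics/s9.png

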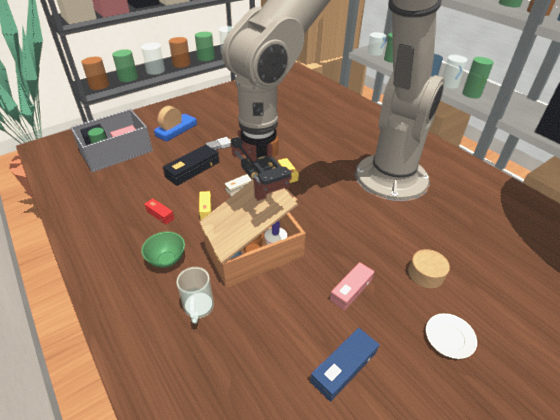

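The lid is at about 30° (250,215) and closing. I follow it down to the rim.

{"method": "arm_command", "body": {"steps": [[[0.0075,0,0.012,0],[0.0065,0,0.013,0],[0.006,0,0.0135,0],[0.0035,0,0.0135,0],[0.003,0,0.0135,0],[0.002,0,0.012,0],[0,0,0.002,0],[0,0,0.002,0],[0,0,0,0]]]}}

```text
clock: 25.55
tool_pos: [0.5035, 0.0195, 0.1003]
ee_rot: [-0.0, 0.072, 0.997, 0.0]
force: [-4.8, 0.2, 8.6]
grip_width: 0.0003
```

```bash
python3 - <<'E'
from go import *
delta(*ch(-.05,0),.1,81.8)
snap('scene','s10')
E
```

```text
clock 25.6 tcp [0.5035 0.0195 0.1003] jaw 81.78 tilt [-0.001  0.    -1.   ] F [-4.8  0.2  8.6] grip 0.0003
 target 0.5025 0.0196 0.1  shift tool xyz mm [1.  0.  0.3] turn -0.02
  after turning: shift [1.  0.  0.3]
```

View pics/s10.png

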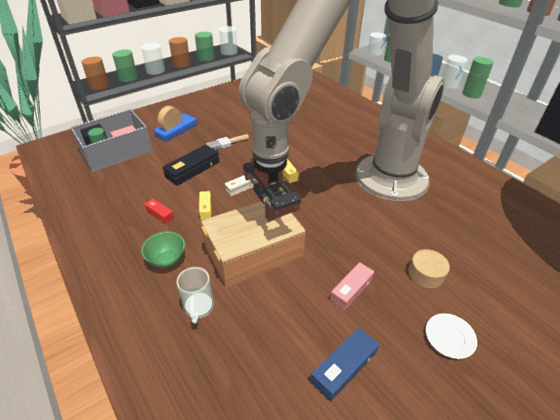

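{"method": "arm_command", "body": {"steps": [[[0,0,0.0015,0],[0,0,0.0015,0],[0,0,0,0],[0,0,-0.02,0],[0,0,-0.04,0],[0,0,-0.04,0],[0,-0.04,-0.02,0],[0,-0.04,0,0],[0,-0.04,0,0],[0,-0.04,0,0],[0,-0.04,0,0],[0,-0.04,0,0],[0,0,0,0],[0,0,0,0]]], "hand": 100}}

```text
clock: 27.0
tool_pos: [0.4691, -0.2188, 0.2166]
ee_rot: [0.0, 0.073, 0.997, 0.0]
force: [0.2, 0.7, -0.3]
grip_width: 0.0876
```

```bash
python3 - <<'E'
from go import *
from meas import *
q=np.load('pics/t6.npz'); im,d=q['im'],q['d']
print('xl t6',[round(float(x),3) for x in rect('top',im,d,(412,220),.045)])
im,d=snap('top','t11')
print('xl t11',rect('top',im,d,(412,220),.045))
print('lid',rect('top',im,d,(275,200),.1))
P=cloud('top',d);
for n,s,z in[('l',(152,200),.040),('m',(195,245),.036),('s',(355,245),.032)]: print(n,rect('top',im,d,s,z,c=P))
E
```

```text
xl t6 [0.519, -0.415, 181.584, 70.82, 10.931, 0.045]
xl t11 None
lid (0.5531167602539062, 0.008952888488769531, 223.50782775878906, 152.55992126464844, -8.266891479492188, np.float64(0.09961614573078764))
l (0.57204248046875, 0.3842431640625, 151.24551391601562, 57.26506423950195, 8.158086776733398, np.float64(0.03903488833069699))
m (0.423324462890625, 0.24997438049316406, 122.8334732055664, 45.795196533203125, 12.13332748413086, np.float64(0.03464531121438486))
s (0.4262199401855469, -0.239322509765625, 64.29566955566406, 30.699792861938477, -0.151824951171875, np.float64(0.03132450296183496))
```

View pics/t11.png

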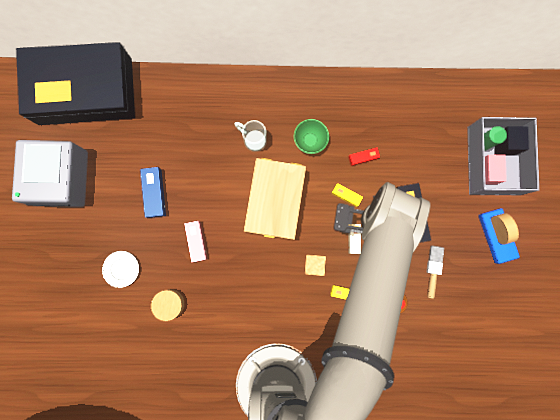

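```bash
python3 - <<'E'
from go import *
from meas import *
q=np.load('pics/s10.npz'); im,d=q['im'],q['d']
P=cloud('scene',d)
for n,s,z in[('xl',(195,160),.045),('lid',(235,235),.1),('l',(350,358),.04),('m',(355,280),.036),('s',(238,187),.032)]: print(n,P[s[1],s[0]].round(3),rect('scene',im,d,s,z,c=P,tol=.008))
delta(.519,-.412,.12,100.9)
E
```

```text
xl [ 0.514 -0.393  0.045] (0.5239154663085938, -0.3962283630371094, 183.75619506835938, 76.72957611083984, 10.918397903442383, np.float64(0.04317918296612395))
lid [0.606 0.02  0.099] (0.5581016845703125, 0.024047531127929688, 223.7971649169922, 153.49920654296875, -8.231292724609375, np.float64(0.09845257013443637))
l [0.57  0.397 0.041] (0.5768638305664062, 0.395886962890625, 153.24949645996094, 57.74956130981445, 8.12094783782959, np.float64(0.03926521217668991))
m [0.42  0.257 0.034] (0.43052044677734375, 0.2626761474609375, 122.81732940673828, 46.01387405395508, 12.408731460571289, np.float64(0.03450470086674293))
s [ 0.457 -0.219  0.02 ] (0.456174560546875, -0.2203346710205078, 71.3727035522461, 37.73334884643555, -1.1541595458984375, np.float64(0.02950768926469461))
clock 27.1 tcp [ 0.4694 -0.2175  0.2164] jaw 81.81 tilt [ 0.  0. -1.] F [-0.1  0.5 -0.3] grip 0.0880
 target 0.519 -0.412 0.12  shift tool xyz mm [ -76.8 -185.4   96.4] turn -19.09
  after turning: shift [ -11.9 -200.4   96.4]
```

```bash
python3 - <<'E'
from go import *
im=np.load('pics/s7.npz')['im'].copy()
k=cv2.resize(im[205:270,205:310],None,fx=7,fy=7,interpolation=cv2.INTER_CUBIC)
pts=[(.4889,.0214,.080),(.4889,.0214,.042),(.5556,.0131,.068),(.6174,.0049,.074)]
for p,q in zip(pts,proj('scene',pts)):
    c=((q-[205,205]+.5)*7).astype(int); cv2.drawMarker(k,tuple(int(v) for v in c),(255,0,0),cv2.MARKER_CROSS,20,2); print(q)
cv2.imwrite('pics/c7.png',cv2.cvtColor(k,cv2.COLOR_RGB2BGR))
E
```

```text
[274.7247417  221.53824021]
[274.633298   231.76544889]
[251.53212073 233.53458737]
[228.82179164 240.20139321]
```

View pics/c7.png

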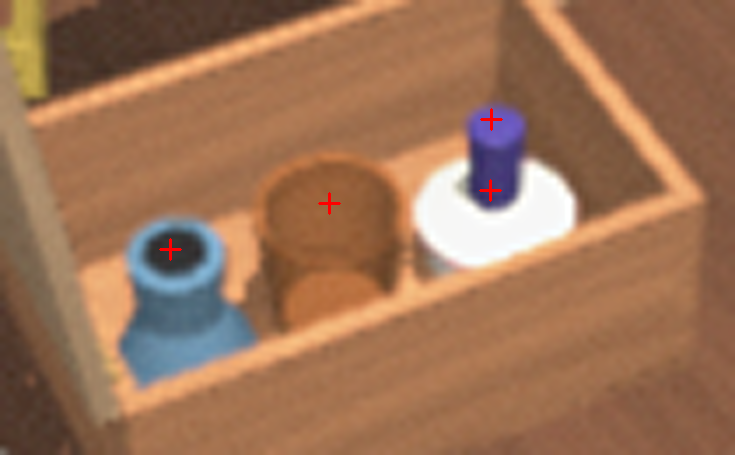

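```bash
python3 - <<'E'
from go import *
print(onplane('scene',[(305,232.9)],.09))
im=np.load('pics/s10.npz')['im'].copy()
k=cv2.resize(im[195:280,195:310],None,fx=6,fy=6,interpolation=cv2.INTER_CUBIC)
pts=[(*ch(a,b),.1) for a in(-.11,.11) for b in(-.075,.075)]
for q in proj('scene',pts):
    c=((q-[195,195]+.5)*6).astype(int); cv2.drawMarker(k,tuple(int(v) for v in c),(255,0,0),cv2.MARKER_CROSS,20,2)
im=np.load('pics/t11.npz')['im'].copy()
k2=cv2.resize(im[150:250,235:315],None,fx=5,fy=5,interpolation=cv2.INTER_CUBIC)
for q in proj('top',pts):
    c=((q-[235,150]+.5)*5).astype(int); cv2.drawMarker(k2,tuple(int(v) for v in c),(255,0,0),cv2.MARKER_CROSS,20,2)
cv2.imwrite('pics/c8.png',cv2.cvtColor(k,cv2.COLOR_RGB2BGR));cv2.imwrite('pics/c9.png',cv2.cvtColor(k2,cv2.COLOR_RGB2BGR))
E
```

```text
[[0.45688596 0.10571243 0.09      ]]
```

View pics/c8.png

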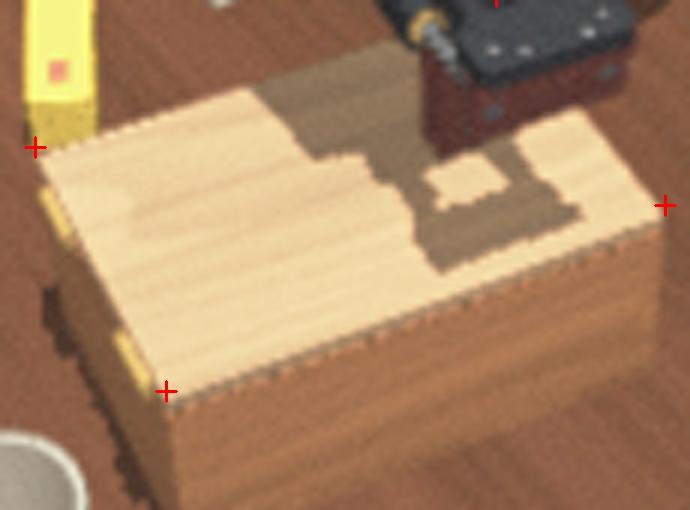

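View pics/c9.png

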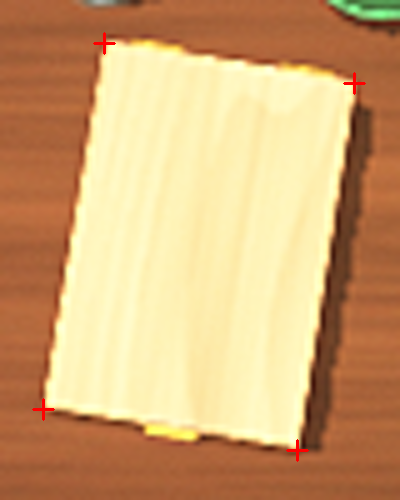

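Projected lid corners match the top view to about 1 mm. The scene view shows a constant shift of about 1 px, which is its calibration error. Checking XL the same way.

```bash
cat >> go.py <<'E'
def boxmark(cam,fn,out,x,y,yaw,L,W,z,win,f=5):
    im=np.load('pics/%s.npz'%fn)['im']; u0,v0,u1,v1=win
    k=cv2.resize(im[v0:v1,u0:u1],None,fx=f,fy=f,interpolation=cv2.INTER_CUBIC); t=np.radians(yaw)
    pts=[(x+a*L/2*np.cos(t)-b*W/2*np.sin(t),y+a*L/2*np.sin(t)+b*W/2*np.cos(t),z) for a,b in((-1,-1),(-1,1),(1,1),(1,-1))]
    q=((proj(cam,pts)-[u0,v0]+.5)*f).astype(int)
    cv2.polylines(k,[q.reshape(-1,1,2).astype(np.int32)],True,(255,0,0),1)
    cv2.imwrite('pics/%s.png'%out,cv2.cvtColor(k,cv2.COLOR_RGB2BGR))
    return k
E
python3 - <<'E'
from go import *
a=boxmark('top','t6','c10',.519,-.412,10.9,.18,.068,.045,(380,170,450,260))
b=boxmark('top','t6','c10',.572,.387,8,.15,.056,.04,(120,150,190,240))
cv2.imwrite('pics/c10.png',cv2.cvtColor(np.hstack([a,b]),cv2.COLOR_RGB2BGR))
E
```

```text
(no output)
```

View pics/c10.png

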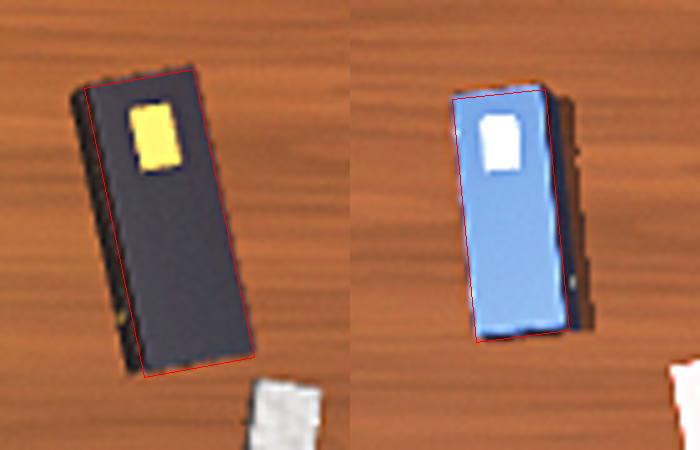

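{"method": "arm_command", "body": {"steps": [[[0,0,0,-8],[0,0,0,-8],[0,0,0,-3.1],[-0.003,-0.04,0,0],[-0.003,-0.04,0,0],[-0.003,-0.04,0,0],[-0.003,-0.04,0,0],[-0.001,-0.04,0.03,0],[0,0,0.03,0],[0,0,0,0],[0,0,0,0]]], "hand": 100}}

```text
clock: 28.15
tool_pos: [0.5207, -0.4098, 0.1561]
ee_rot: [-0.0, -0.096, 0.995, 0.001]
force: [1.3, -0.2, -0.1]
grip_width: 0.0879
```

```bash
python3 - <<'E'
from go import *
delta(.521,-.412,.008,100.9)
snap('scene','s12')
E
```

```text
clock 28.1 tcp [ 0.5207 -0.4098  0.1561] jaw 101.05 tilt [-0.001  0.002 -1.   ] F [ 1.3 -0.2 -0.1] grip 0.0879
 target 0.521 -0.412 0.008  shift tool xyz mm [  0.   -2.5 148.1] turn 0.15
  after turning: shift [  0.   -2.5 148.1]
```

View pics/s12.png

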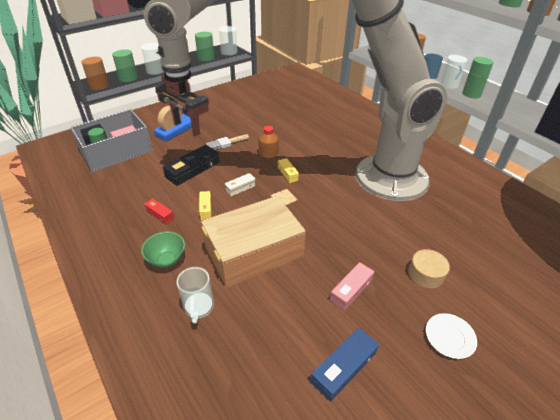

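XL is still at (192,163) and the gripper is above it. Descending.

{"method": "arm_command", "body": {"steps": [[[0,-0.0025,0.035,0],[0,0,0.035,0],[0,0,0.03,0],[0,0,0.025,0],[0,0,0.015,0],[0,0,0.008,0],[0,0,0,0],[0,0,0,0]]]}}

```text
clock: 29.0
tool_pos: [0.5211, -0.4149, 0.0096]
ee_rot: [0.001, -0.095, 0.995, -0.001]
force: [-0.1, 0.2, 0.1]
grip_width: 0.0877
```

{"method": "arm_command", "body": {"steps": [[[0,0,0,0],[0,0,0,0],[0,0,0,0],[0,0,0,0],[0,0,0,0],[0,0,0,0],[0,0,0,0]]], "hand": 0}}

```text
clock: 29.7
tool_pos: [0.5205, -0.4144, 0.0088]
ee_rot: [0.0, -0.095, 0.995, 0.0]
force: [-1.1, 2.2, 6.2]
grip_width: 0.0676
```

{"method": "arm_command", "body": {"steps": [[[0,0,-0.02,0],[0,0,-0.03,0],[0,0,-0.04,0],[0,0,-0.04,0],[0,0,-0.04,0],[0,0,-0.03,0],[0,0,0,0],[0,0,0,0]]]}}

```text
clock: 30.5
tool_pos: [0.5199, -0.4142, 0.2076]
ee_rot: [-0.0, -0.095, 0.995, 0.0]
force: [0.4, 0.3, -3.4]
grip_width: 0.068
```

```bash
python3 - <<'E'
from go import *
delta(*ch(0),.2,81.8)
snap('scene','s13')
E
```

```text
clock 30.5 tcp [ 0.5199 -0.4142  0.2076] jaw 100.90 tilt [-0.  0. -1.] F [ 0.4  0.3 -3.4] grip 0.0680
 target 0.552 0.0125 0.2  shift tool xyz mm [-112.3  412.9    7.7] turn 19.1
  after turning: shift [ 29.1 426.9   7.7]
```

View pics/s13.png

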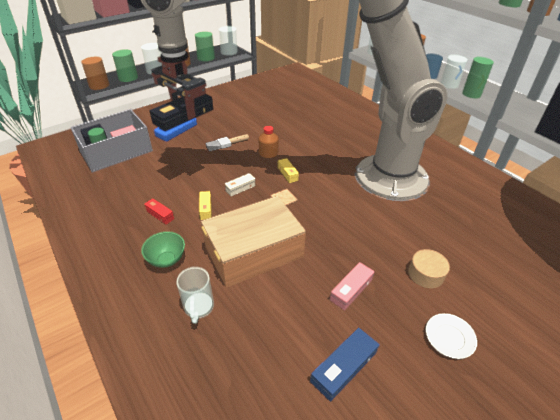

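XL is held level (182,108). Turning it to the chest and carrying it over.

{"method": "arm_command", "body": {"steps": [[[0,0,0,6.4],[0,0,0,6.4],[0,0,0,6.3],[0.0024,0.0355,0,0],[0.0024,0.0355,0,0],[0.0024,0.0355,0,0],[0.0024,0.0355,0,0],[0.0024,0.0355,0,0],[0.0024,0.0355,0,0],[0.0024,0.0355,0,0],[0.0024,0.0355,0,0],[0.0024,0.0355,0,0],[0.0024,0.0355,0,0],[0.0024,0.0355,0,0],[0.0024,0.036,0,0],[0,0,0,0],[0,0,0,0]]]}}

```text
clock: 32.25
tool_pos: [0.5512, 0.0125, 0.2062]
ee_rot: [-0.002, 0.07, 0.998, -0.001]
force: [-0.5, -0.4, -2.3]
grip_width: 0.068
```

```bash
python3 - <<'E'
from go import *
delta(*ch(0),.11,81.8)
snap('scene','s14')
E
```

```text
clock 32.2 tcp [0.5512 0.0125 0.2062] jaw 81.94 tilt [-0.004 -0.001 -1.   ] F [-0.5 -0.4 -2.3] grip 0.0680
 target 0.552 0.0125 0.11  shift tool xyz mm [-1.1  0.2 96.2] turn 0.14
  after turning: shift [-1.1  0.2 96.2]
```

View pics/s14.png

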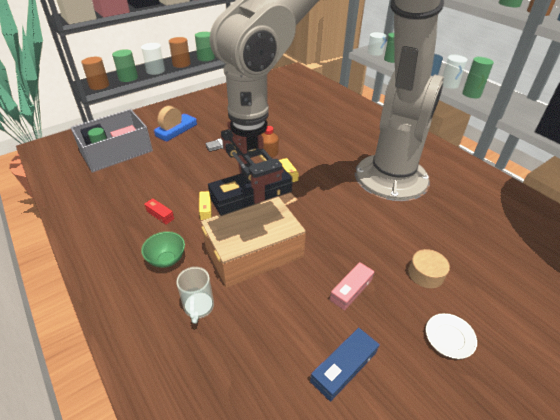

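{"method": "arm_command", "body": {"steps": [[[-0.001,0,0.025,0.14],[0,0,0.025,0],[0,0,0.02,0],[0,0,0.012,0],[0,0,0.008,0],[0,0,0.005,0],[0,0,0.002,0],[0,0,0,0],[0,0,0,0]]]}}

```text
clock: 33.2
tool_pos: [0.5539, 0.0117, 0.1118]
ee_rot: [0.001, 0.073, 0.997, 0.0]
force: [0.1, -0.4, -3.2]
grip_width: 0.0679
```

```bash
python3 - <<'E'
from go import *
delta(*ch(0),.109,81.8)
E
```

```text
clock 33.2 tcp [0.5539 0.0117 0.1118] jaw 81.66 tilt [ 0.001  0.    -1.   ] F [ 0.1 -0.4 -3.2] grip 0.0679
 target 0.552 0.0125 0.109  shift tool xyz mm [2.  0.5 2.8] turn -0.14
  after turning: shift [2.  0.5 2.8]
```

{"method": "arm_command", "body": {"steps": [[[0.001,0.0005,0.001,0],[0.001,0,0.001,0],[0,0,0.001,0],[0,0,0,0],[0,0,0,0]]]}}

```text
clock: 33.7
tool_pos: [0.5515, 0.0126, 0.1087]
ee_rot: [-0.0, 0.073, 0.997, 0.0]
force: [-3.5, 1.4, 5.4]
grip_width: 0.0674
```

{"method": "arm_command", "body": {"steps": [[[0,0,0,0],[0,0,0,0],[0,0,0,0],[0,0,0,0],[0,0,-0.02,0],[0,0,-0.03,0],[0,0,-0.04,0],[0,0.04,-0.04,0],[0,0.04,0,0],[0,0.04,0,0],[0,0.04,0,0],[0,0.04,0,0],[0,0.04,0,0],[0,0.04,0,0],[0,0,0,0],[0,0,0,0]]], "hand": 100}}

```text
clock: 35.3
tool_pos: [0.5912, 0.2857, 0.2329]
ee_rot: [-0.0, 0.072, 0.997, -0.0]
force: [0.1, -0.8, 0.1]
grip_width: 0.0876
```

```bash
python3 - <<'E'
from go import *
from meas import *
delta(.574,.387,.15,98)
im,d=snap('top','t15'); P=cloud('top',d)
print('xl',rect('top',im,d,(275,215),.145,c=P)); 
for x in(-.008,.0): print(P[200,275])
a=boxmark('top','t15','c15',*ch(0),-8.2,.18,.068,.145,(235,140,315,250))
E
```

```text
clock 35.3 tcp [0.5912 0.2857 0.2329] jaw 81.78 tilt [-0.001 -0.001 -1.   ] F [ 0.1 -0.8  0.1] grip 0.0876
 target 0.574 0.387 0.15  shift tool xyz mm [31.4 97.9 82.8] turn -16.22
  after turning: shift [  2.8 102.7  82.8]
xl (0.5510757446289063, 0.007976539611816406, 180.1885986328125, 70.40833282470703, -8.342536926269531, np.float64(0.14441843941728585))
[0.54175965 0.01146625 0.14497267]
[0.54175965 0.01146625 0.14497267]
```

View pics/c15.png

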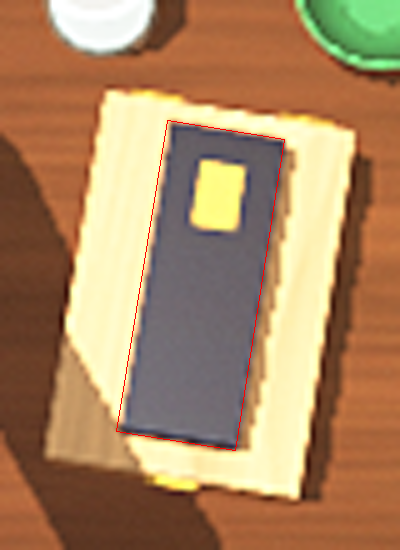

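View pics/t15.png

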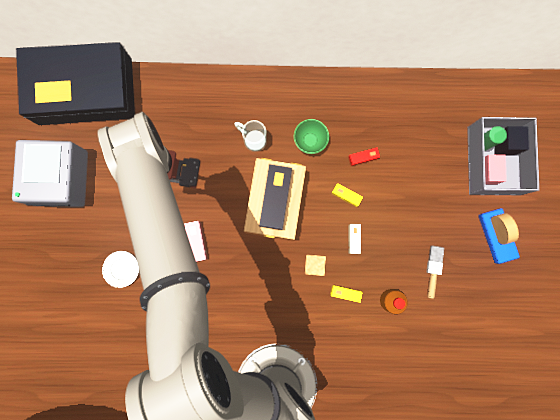

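XL lies within about 1-2 mm of the lid's middle and parallel to the chest. Next is L.

{"method": "arm_command", "body": {"steps": [[[0,0,0,-8],[0,0,0,-8.2],[0,0.035,0,0],[0.002,0.035,0.03,0],[0.001,0.033,0.03,0],[0,0,0.02,0],[0,0,0,0],[0,0,0,0]]], "hand": 100}}

```text
clock: 36.15
tool_pos: [0.5756, 0.384, 0.1542]
ee_rot: [0.0, -0.067, 0.998, -0.001]
force: [-0.3, -0.1, 0.4]
grip_width: 0.0878
```

```bash
python3 - <<'E'
from go import *
delta(.574,.387,.008,98)
E
```

```text
clock 36.1 tcp [0.5756 0.384  0.1542] jaw 97.68 tilt [ 0.001 -0.001 -1.   ] F [-0.3 -0.1  0.4] grip 0.0878
 target 0.574 0.387 0.008  shift tool xyz mm [  1.3   3.4 146.2] turn -0.32
  after turning: shift [  1.3   3.4 146.2]
```

{"method": "arm_command", "body": {"steps": [[[0.001,0.003,0.035,-0.3],[0,0,0.035,0],[0,0,0.03,0],[0,0,0.025,0],[0,0,0.013,0],[0,0,0.007,0],[0,0,0,0],[0,0,0,0]]]}}

```text
clock: 36.95
tool_pos: [0.5742, 0.3897, 0.0102]
ee_rot: [0.001, -0.071, 0.997, 0.001]
force: [-0.5, 0.1, -0.1]
grip_width: 0.088
```

{"method": "arm_command", "body": {"steps": [[[0,0,0,0],[0,0,0,0],[0,0,0,0],[0,0,0,0],[0,0,0,0],[0,0,0,0],[0,0,0,0]]], "hand": 0}}

```text
clock: 37.65
tool_pos: [0.5731, 0.3896, 0.0088]
ee_rot: [0.0, -0.071, 0.997, 0.0]
force: [0.4, -0.1, 3.1]
grip_width: 0.0553
```

```bash
python3 - <<'E'
from go import *
delta(*ch(0),.245,81.8)
E
```

```text
clock 37.6 tcp [0.5731 0.3896 0.0088] jaw 98.17 tilt [ 0.  0. -1.] F [ 0.4 -0.1  3.1] grip 0.0553
 target 0.552 0.0125 0.245  shift tool xyz mm [  74.4 -370.2 -236.4] turn 16.37
  after turning: shift [ -33.  -376.1 -236.4]
```

{"method": "arm_command", "body": {"steps": [[[0,0,-0.02,0],[0,0,-0.035,0],[0,0,-0.04,0],[0,0,-0.04,0],[0,0,-0.04,0],[0,0,-0.04,4],[0,0,-0.02,6],[0,0,0,6.4],[-0.003,-0.0342,0,0],[-0.003,-0.0342,0,0],[-0.003,-0.0342,0,0],[-0.003,-0.0342,0,0],[-0.003,-0.0342,0,0],[-0.003,-0.0342,0,0],[-0.003,-0.0342,0,0],[-0.003,-0.0342,0,0],[-0.003,-0.0342,0,0],[-0.003,-0.0342,0,0],[-0.003,-0.0342,0,0]]]}}

```text
clock: 39.55
tool_pos: [0.5508, 0.0107, 0.2429]
ee_rot: [-0.001, 0.072, 0.997, -0.0]
force: [0.5, 0.3, -3.0]
grip_width: 0.0558
```

{"method": "arm_command", "body": {"steps": [[[0,0,0,0],[0,0,0,0]]]}}

```text
clock: 39.75
tool_pos: [0.5512, 0.0114, 0.2431]
ee_rot: [-0.001, 0.073, 0.997, -0.0]
force: [0.5, -0.3, -2.7]
grip_width: 0.0558
```

```bash
python3 - <<'E'
from go import *
delta(*ch(-0.001),.156,81.8)
snap('scene','s16')
E
```

```text
clock 39.8 tcp [0.5512 0.0114 0.2431] jaw 81.63 tilt [-0.001  0.    -1.   ] F [ 0.5 -0.3 -2.7] grip 0.0558
 target 0.551 0.0126 0.156  shift tool xyz mm [ 0.3  1.2 87.1] turn -0.17
  after turning: shift [ 0.3  1.2 87.1]
```

View pics/s16.png

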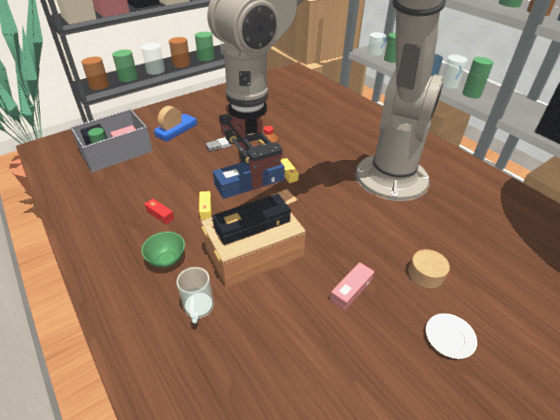

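L (247,177) is held level above XL (252,220). Lowering it.

{"method": "arm_command", "body": {"steps": [[[0,0.001,0.025,-0.2],[0,0,0.025,0],[0,0,0.018,0],[0,0,0.01,0],[0,0,0.006,0],[0,0,0.002,0],[0,0,0,0],[0,0,0,0]]]}}

```text
clock: 40.6
tool_pos: [0.5525, 0.0134, 0.1583]
ee_rot: [0.001, 0.07, 0.998, 0.0]
force: [-0.5, -0.2, -3.4]
grip_width: 0.0557
```

```bash
python3 - <<'E'
from go import *
delta(*ch(-0.001),.154,81.8)
E
```

```text
clock 40.6 tcp [0.5525 0.0134 0.1583] jaw 81.97 tilt [ 0.001  0.    -1.   ] F [-0.5 -0.2 -3.4] grip 0.0557
 target 0.551 0.0126 0.154  shift tool xyz mm [ 1.4 -1.   4.3] turn 0.17
  after turning: shift [ 1.4 -1.   4.3]
```

{"method": "arm_command", "body": {"steps": [[[0.001,-0.001,0.0015,0.2],[0,0,0.0015,0],[0,0,0.001,0],[0,0,0.0005,0],[0,0,0,0],[0,0,0,0]]]}}

```text
clock: 41.2
tool_pos: [0.5508, 0.0124, 0.1536]
ee_rot: [-0.0, 0.072, 0.997, 0.0]
force: [-3.5, -0.4, 5.3]
grip_width: 0.0559
```

{"method": "arm_command", "body": {"steps": [[[0,0,0,0],[0,0,0,0],[0,0,0,0],[0,0,0,0],[0,0,-0.02,0],[0,0,-0.03,0],[0,0,-0.04,0],[0,0.04,0,0],[0,0.04,0,0],[0,0.04,0,0],[0.02,0.04,0,0],[0.03,0.04,0,0],[0.03,0.04,0,0],[0.03,0.02,0,0],[0,0,0,0],[0,0,0,0]]], "hand": 95}}

```text
clock: 42.8
tool_pos: [0.4789, 0.2859, 0.243]
ee_rot: [0.0, 0.071, 0.997, -0.0]
force: [0.4, -0.9, 0.5]
grip_width: 0.0834
```

```bash
python3 - <<'E'
from go import *
from meas import *
delta(.425,.253,.12,102.2)
im,d=snap('top','t17'); P=cloud('top',d)
print('l',rect('top',im,d,(275,215),.185,c=P)); 
a=boxmark('top','t17','c17',*ch(-.001),-8.2,.15,.056,.185,(235,140,315,250))
b=boxmark('top','t11','c17b',.425,.253,12.2,.12,.044,.036,(160,190,240,300))
cv2.imwrite('pics/c17.png',cv2.cvtColor(np.hstack([a,b]),cv2.COLOR_RGB2BGR))
E
```

```text
clock 42.8 tcp [0.4789 0.2859 0.243 ] jaw 81.87 tilt [ 0. -0. -1.] F [ 0.4 -0.9  0.5] grip 0.0834
 target 0.425 0.253 0.12  shift tool xyz mm [ 48.7 -40.2 123. ] turn -20.33
  after turning: shift [ 59.6 -20.8 123. ]
l (0.5514237060546875, 0.008344490051269532, 150.4148712158203, 58.11071014404297, -9.113510131835938, np.float64(0.1845164357999096))
```

View pics/c17.png

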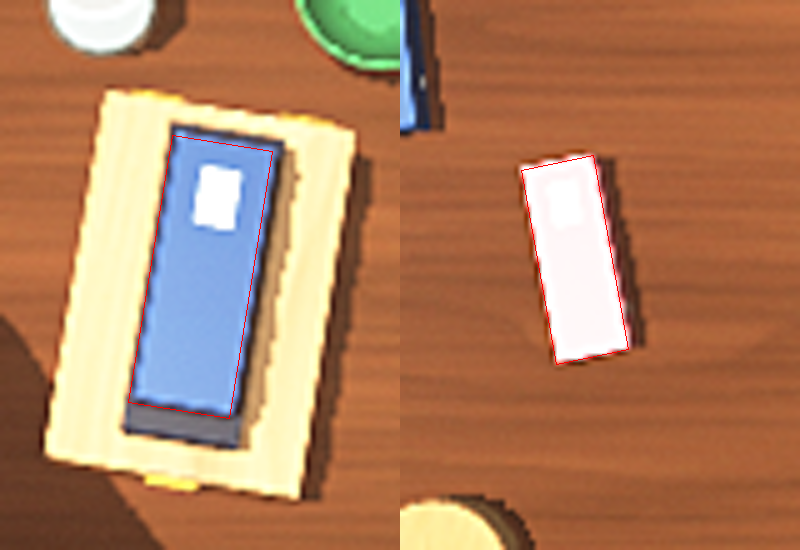

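{"method": "arm_command", "body": {"steps": [[[0,0,0,-7],[0,0,0,-7],[0,0,0,-6.3],[0.02,-0.007,0.03,0],[0.02,-0.007,0.03,0],[0.02,-0.007,0.03,0],[0,0,0,0],[0,0,0,0]]], "hand": 85}}

```text
clock: 43.65
tool_pos: [0.4264, 0.2516, 0.1537]
ee_rot: [0.0, -0.104, 0.995, -0.0]
force: [-0.1, 0.3, 0.6]
grip_width: 0.075
```

```bash
python3 - <<'E'
from go import *
delta(.425,.253,.008,102.2)
E
```

```text
clock 43.6 tcp [0.4264 0.2516 0.1537] jaw 101.92 tilt [ 0.001 -0.    -1.   ] F [-0.1  0.3  0.6] grip 0.0750
 target 0.425 0.253 0.008  shift tool xyz mm [  1.2   1.7 145.7] turn -0.28
  after turning: shift [  1.2   1.7 145.7]
```

{"method": "arm_command", "body": {"steps": [[[0.001,0.001,0.035,-0.3],[0,0,0.035,0],[0,0,0.03,0],[0,0,0.025,0],[0,0,0.013,0],[0,0,0.007,0],[0,0,0,0],[0,0,0,0]]]}}

```text
clock: 44.45
tool_pos: [0.4249, 0.2538, 0.0091]
ee_rot: [0.001, -0.108, 0.994, 0.001]
force: [0.8, 0.4, 0.7]
grip_width: 0.0747
```

{"method": "arm_command", "body": {"steps": [[[0,0,0,0],[0,0,0,0],[0,0,0,0],[0,0,0,0],[0,0,0,0],[0,0,0,0],[0,0,0,0]]], "hand": 0}}

```text
clock: 45.15
tool_pos: [0.4238, 0.2534, 0.0083]
ee_rot: [0.0, -0.108, 0.994, 0.0]
force: [-1.1, -0.0, 5.5]
grip_width: 0.044
```

```bash
python3 - <<'E'
from go import *
delta(*ch(0),.285,81.8)
E
```

```text
clock 45.1 tcp [0.4238 0.2534 0.0083] jaw 102.37 tilt [ 0.  0. -1.] F [-1.1 -0.   5.5] grip 0.0440
 target 0.552 0.0125 0.285  shift tool xyz mm [ -73.7 -262.7 -276.8] turn 20.57
  after turning: shift [-161.3 -220.  -276.8]
```

{"method": "arm_command", "body": {"steps": [[[0,0,-0.02,0],[0,0,-0.035,0],[0,0,-0.04,0],[0,0,-0.04,0],[0,0,-0.04,0],[0,0,-0.04,5],[0,0,-0.04,5],[0,0,-0.022,5],[0,0,0,5.5],[-0.02,-0.0275,0,0],[-0.02,-0.0275,0,0],[-0.02,-0.0275,0,0],[-0.02,-0.0275,0,0],[-0.02,-0.0275,0,0],[-0.02,-0.0275,0,0],[-0.02,-0.0275,0,0],[-0.02,-0.0275,0,0],[0,0,0,0],[0,0,0,0]]]}}

```text
clock: 47.05
tool_pos: [0.5504, 0.0121, 0.2841]
ee_rot: [-0.001, 0.072, 0.997, -0.0]
force: [-0.0, 1.5, -4.0]
grip_width: 0.0436
```

```bash
python3 - <<'E'
from go import *
delta(*ch(0),.195,81.8)
snap('scene','s18')
E
```

```text
clock 47.0 tcp [0.5504 0.0121 0.2841] jaw 81.75 tilt [-0.002 -0.    -1.   ] F [-0.   1.5 -4. ] grip 0.0436
 target 0.552 0.0125 0.195  shift tool xyz mm [-1.7  0.7 89.1] turn -0.05
  after turning: shift [-1.7  0.7 89.1]
```

View pics/s18.png

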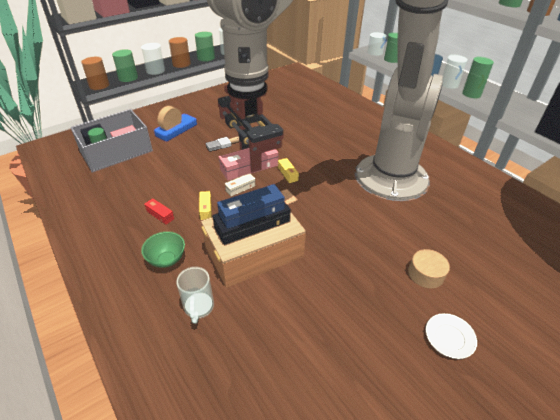

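M (250,162) is held level above L (252,207). Lowering it.

{"method": "arm_command", "body": {"steps": [[[-0.001,0.0005,0.025,0],[0,0,0.025,0],[0,0,0.018,0],[0,0,0.011,0],[0,0,0.006,0],[0,0,0.003,0],[0,0,0,0],[0,0,0,0]]]}}

```text
clock: 47.9
tool_pos: [0.5525, 0.0132, 0.1978]
ee_rot: [0.001, 0.071, 0.997, 0.0]
force: [0.7, 0.1, -2.1]
grip_width: 0.0437
```

```bash
python3 - <<'E'
from go import *
delta(*ch(0),.1935,81.8)
E
```

```text
clock 47.9 tcp [0.5525 0.0132 0.1978] jaw 81.86 tilt [ 0.001  0.    -1.   ] F [ 0.7  0.1 -2.1] grip 0.0437
 target 0.552 0.0125 0.1935  shift tool xyz mm [ 0.4 -0.8  4.3] turn 0.06
  after turning: shift [ 0.4 -0.8  4.3]
```

{"method": "arm_command", "body": {"steps": [[[0,-0.0008,0.0015,0],[0,0,0.0015,0],[0,0,0.001,0],[0,0,0.0003,0],[0,0,0,0],[0,0,0,0]]]}}

```text
clock: 48.5
tool_pos: [0.552, 0.0123, 0.1933]
ee_rot: [0.0, 0.071, 0.997, 0.0]
force: [-3.3, -0.4, 6.3]
grip_width: 0.0437
```

{"method": "arm_command", "body": {"steps": [[[0,0,0,0],[0,0,0,0],[0,0,0,0],[0,0,0,0],[0,0,-0.02,0],[0,0,-0.03,0],[0,0,-0.04,0],[0,-0.04,0,0],[0.01,-0.04,0,0],[0.02,-0.04,0,0],[0.02,-0.04,0,0],[0.02,-0.04,0,0],[0.02,-0.04,0,0],[0,0,0,0],[0,0,0,0]]], "hand": 85}}

```text
clock: 50.0
tool_pos: [0.4285, -0.2131, 0.2829]
ee_rot: [0.0, 0.072, 0.997, 0.0]
force: [-0.2, 0.3, 0.5]
grip_width: 0.0747
```

```bash
python3 - <<'E'
from go import *
from meas import *
delta(.441,-.236,.12,89.9)
im,d=snap('top','t19'); P=cloud('top',d)
print('m',rect('top',im,d,(276,190),.221,c=P)); 
a=boxmark('top','t19','c19',*ch(0),-8.2,.12,.044,.221,(235,140,315,250))
b=boxmark('top','t0' if 0 else 'top0','c17b',.441,-.236,0,.09,.032,.032,(320,190,400,300))
cv2.imwrite('pics/c19.png',cv2.cvtColor(np.hstack([a,b]),cv2.COLOR_RGB2BGR))
E
```

```text
clock 50.0 tcp [ 0.4285 -0.2131  0.2829] jaw 81.72 tilt [ 0.001  0.001 -1.   ] F [-0.2  0.3  0.5] grip 0.0747
 target 0.441 -0.236 0.12  shift tool xyz mm [-15.5 -20.9 162.9] turn -8.18
  after turning: shift [-12.3 -22.9 162.9]
m (0.5526219482421875, 0.008841947555541992, 120.51948547363281, 44.13283157348633, -8.008888244628906, np.float64(0.22025388252429573))
```

View pics/c19.png

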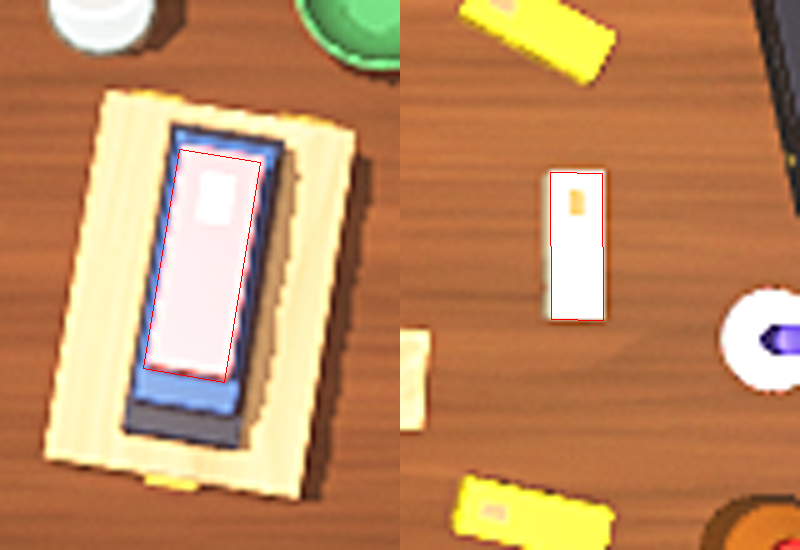

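View pics/t19.png

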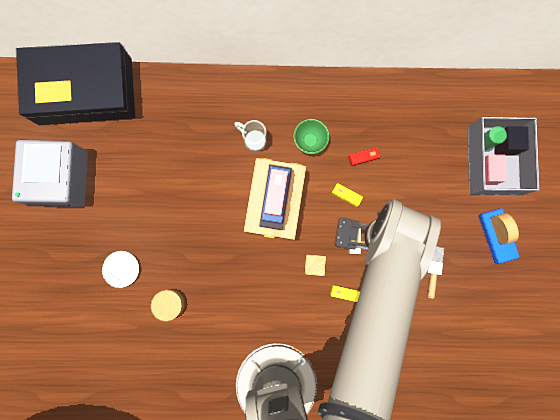

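M sits centred on L. The crop confirms the cream box with the copper label (575,245); the yellow look-alikes are at (540,35) and (535,510). Going for S.

{"method": "arm_command", "body": {"steps": [[[0,0,0,-8.2],[-0.006,-0.0115,0.03,0],[-0.006,-0.0115,0.035,0],[0,0,0.035,0],[0,0,0.035,0],[0,0,0.02,0],[0,0,0,0],[0,0,0,0]]], "hand": 75}}

```text
clock: 50.85
tool_pos: [0.4417, -0.2347, 0.1279]
ee_rot: [-0.0, -0.001, 1.0, 0.0]
force: [-0.4, -0.3, 0.3]
grip_width: 0.0659
```

```bash
python3 - <<'E'
from go import *
delta(.441,-.236,.008,89.9)
snap('scene','s20')
E
```

```text
clock 50.9 tcp [ 0.4417 -0.2347  0.1279] jaw 90.17 tilt [-0.001  0.    -1.   ] F [-0.4 -0.3  0.3] grip 0.0659
 target 0.441 -0.236 0.008  shift tool xyz mm [  0.7  -1.3 119.9] turn 0.27
  after turning: shift [  0.7  -1.3 119.9]
```

View pics/s20.png

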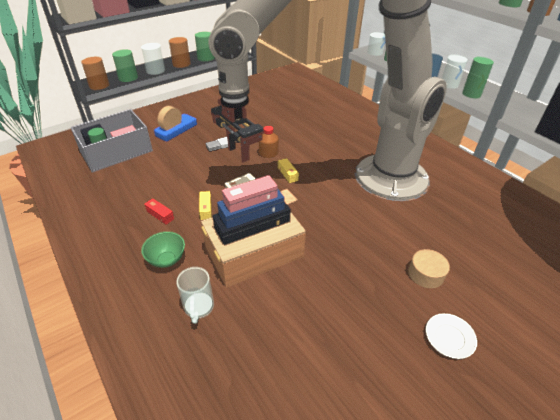

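The stack of three is neat (252,210) and the gripper is above S (240,182).

{"method": "arm_command", "body": {"steps": [[[0,-0.001,0.03,0.2],[0,0,0.03,0],[0,0,0.03,0],[0,0,0.02,0],[0,0,0.009,0],[0,0,0,0],[0,0,0,0]]]}}

```text
clock: 51.6
tool_pos: [0.442, -0.2369, 0.01]
ee_rot: [0.001, 0.001, 1.0, -0.0]
force: [0.1, -0.0, 0.3]
grip_width: 0.0659
```

{"method": "arm_command", "body": {"steps": [[[0,0,0,0],[0,0,0,0],[0,0,0,0],[0,0,0,0],[0,0,0,0],[0,0,0,0],[0,0,0,0]]], "hand": 0}}

```text
clock: 52.3
tool_pos: [0.441, -0.2364, 0.0089]
ee_rot: [0.0, 0.001, 1.0, 0.0]
force: [-0.8, 2.1, 5.4]
grip_width: 0.0319
```

```bash
python3 - <<'E'
from go import *
delta(*ch(0),.32,81.8)
E
```

```text
clock 52.3 tcp [ 0.441  -0.2364  0.0089] jaw 89.87 tilt [ 0.  0. -1.] F [-0.8  2.1  5.4] grip 0.0319
 target 0.552 0.0125 0.32  shift tool xyz mm [-110.5  249.2 -311. ] turn 8.07
  after turning: shift [ -74.4  262.3 -311. ]
```

{"method": "arm_command", "body": {"steps": [[[0,0,-0.02,0],[0,0,-0.035,0],[0,0,-0.04,0],[0,0,-0.04,0],[0,0,-0.04,0],[0,0,-0.04,0],[0,0,-0.04,0],[0,0,-0.035,4],[0,0,-0.02,4],[0,0,0,0],[-0.0093,0.0328,0,0],[-0.0093,0.0328,0,0],[-0.0093,0.0328,0,0],[-0.0093,0.0328,0,0],[-0.0093,0.0328,0,0],[-0.0093,0.0328,0,0],[-0.0093,0.0328,0,0],[-0.0093,0.0328,0,0],[0,0,0,0],[0,0,0,0]]]}}

```text
clock: 54.3
tool_pos: [0.5509, 0.013, 0.3167]
ee_rot: [-0.002, 0.07, 0.998, -0.001]
force: [0.0, 0.2, -1.7]
grip_width: 0.0314
```

```bash
python3 - <<'E'
from go import *
delta(*ch(0),.235,81.8)
snap('scene','s21')
E
```

```text
clock 54.3 tcp [0.5509 0.013  0.3167] jaw 82.01 tilt [-0.003 -0.001 -1.   ] F [ 0.   0.2 -1.7] grip 0.0314
 target 0.552 0.0125 0.235  shift tool xyz mm [-1.4 -0.2 81.7] turn 0.21
  after turning: shift [-1.4 -0.2 81.7]
```

View pics/s21.png

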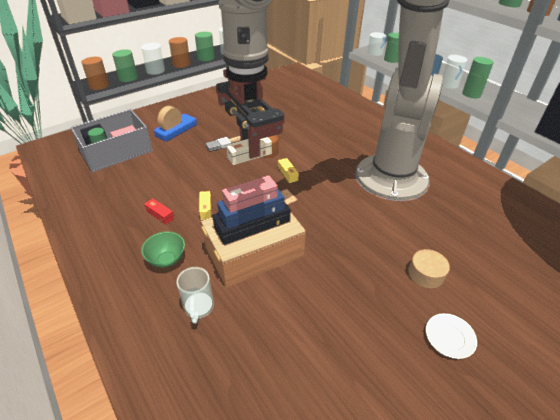

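S (249,150) is held level above M (250,194). Lowering it.

{"method": "arm_command", "body": {"steps": [[[-0.001,0,0.025,0.2],[0,0,0.022,0],[0,0,0.018,0],[0,0,0.01,0],[0,0,0.005,0],[0,0,0.001,0],[0,0,0,0],[0,0,0,0]]]}}

```text
clock: 55.15
tool_pos: [0.5532, 0.0125, 0.2385]
ee_rot: [0.001, 0.073, 0.997, 0.0]
force: [1.1, -0.3, 0.2]
grip_width: 0.0319
```

```bash
python3 - <<'E'
from go import *
delta(*ch(0),.230,81.8)
E
```

```text
clock 55.1 tcp [0.5532 0.0125 0.2385] jaw 81.66 tilt [ 0.001  0.    -1.   ] F [ 1.1 -0.3  0.2] grip 0.0319
 target 0.552 0.0125 0.23  shift tool xyz mm [ 1.2 -0.2  8.5] turn -0.14
  after turning: shift [ 1.2 -0.2  8.5]
```

{"method": "arm_command", "body": {"steps": [[[0.001,0,0.003,-0.1],[0,0,0.003,0],[0,0,0.0015,0],[0,0,0.001,0],[0,0,0,0],[0,0,0,0]]]}}

```text
clock: 55.75
tool_pos: [0.5516, 0.0128, 0.2299]
ee_rot: [-0.0, 0.072, 0.997, 0.0]
force: [-3.1, 0.9, 4.5]
grip_width: 0.0317
```

{"method": "arm_command", "body": {"steps": [[[0,0,0,0],[0,0,0,0],[0,0,0,0],[0,0,0,0],[0,0,-0.02,0],[0,0,-0.03,0],[0,0,-0.04,0],[0,0.04,0,0],[0,0.04,0,0],[0,0.04,0,0],[0,0.04,0,0],[0,0.04,0,0],[0,0.04,0,0],[0,0.04,0,0],[0,0,0,0],[0,0,0,0]]], "hand": 70}}

```text
clock: 57.35
tool_pos: [0.5915, 0.2907, 0.3185]
ee_rot: [-0.0, 0.071, 0.997, -0.001]
force: [0.6, -0.8, 0.1]
grip_width: 0.0616
```

```bash
python3 - <<'E'
from go import *
from meas import *
delta(*ch(0),.3,81.8)
im,d=snap('top','t22'); P=cloud('top',d)
print('s',rect('top',im,d,(276,190),.253,c=P)); 
a=boxmark('top','t22','c22',*ch(0),-8.2,.09,.032,.253,(235,140,315,250))
im,d=snap('scene','s22')
b=cv2.resize(im[160:290,190:315],None,fx=4,fy=4,interpolation=cv2.INTER_CUBIC)
cv2.imwrite('pics/c22.png',cv2.cvtColor(np.hstack([a[:520],b[:520,:400+100]]),cv2.COLOR_RGB2BGR))
E
```

```text
clock 57.4 tcp [0.5915 0.2907 0.3185] jaw 81.88 tilt [-0.001 -0.001 -1.   ] F [ 0.6 -0.8  0.1] grip 0.0616
 target 0.552 0.0125 0.3  shift tool xyz mm [-2.00e-01 -2.81e+02  1.88e+01] turn 0.08
  after turning: shift [  -0.6 -281.    18.8]
s (0.55058251953125, 0.009635332107543946, 90.59981536865234, 32.07867431640625, -8.397544860839844, np.float64(0.25234686034993126))
```

View pics/c22.png

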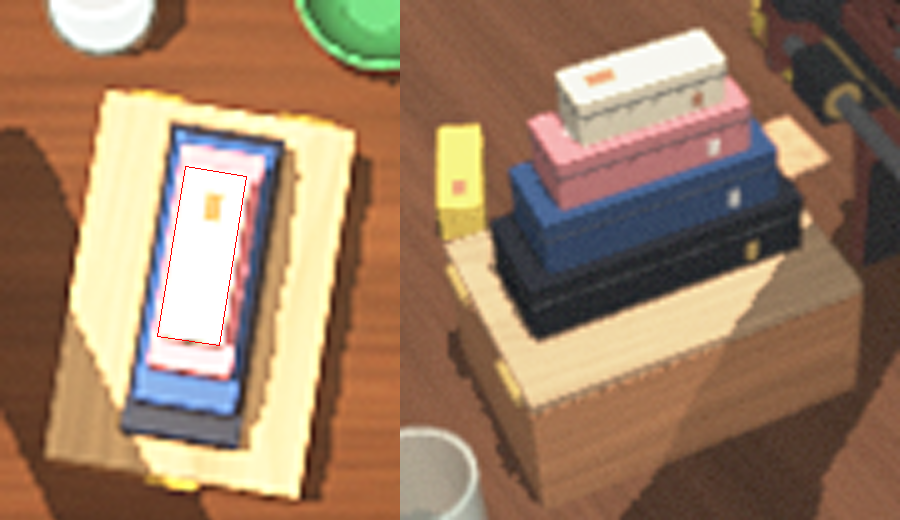

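View pics/t22.png

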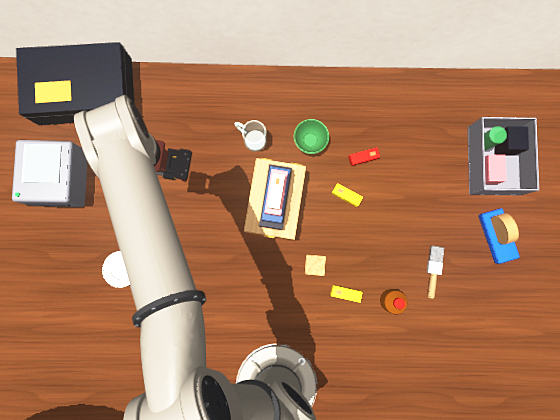

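All four boxes are stacked, centred and square on the shut lid, and the arm is clear. Handing in.

```bash
python3 -c "
from station import r
print(r.hand_in())"
```

```text
the job is handed in; nothing more can be done
None
```

The job is done and handed in at about 57 s of the 210 s, with the arm clear of everything.

- **Pieces and lid:** the vase, cup and gaiwan stand upright in the chest; no green jar was standing about. I pushed the lid shut from behind. Its top then measured 99.6 mm above the table, against the 100 mm expected.
- **Gift boxes:** black, blue, pink and cream are stacked in that order, lengthwise on the middle of the lid. In the last top view the box centres agree within about 2 mm. Their angles differ by about 1° at most, and nothing overhangs in either view.
- **Knocked box:** the black box was shifted early in the run, so I measured it again before gripping it.
- **Other things:** the bystanders and look-alikes were left where they stood.
- **Mended on the way:** my first grip on the vase was too low on its flare, so I opened and gripped higher before lifting.
- **Disagreement between views:** the scene camera read about 1 pixel (2–3 mm) off from the top camera and the arm. Outlines taken from its depth picture were up to 15 mm off, so I relied on the top view. The depth outlines from the top camera read about 3 mm low in y, which I corrected for.

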